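# Pack up to the height gauge and prove it with the level

### The job

On the steel bearing plate, build one stack of the thin and thick packing boards, choosing how many of each, flat on one another and squarely in the middle of the plate with their length along it, so that its top comes level with the red cap of the height gauge beside the plate, and stop there; leave the boards you do not need in their piles. Once the stack stands, lay the yellow spirit level upright, as it stands now, across the stack and that red cap so that it rests on both, and let go. Set everything down, do not drop it, and leave the other things on the bench where they are.

Things in the scene. Friction and masses are not known exactly. Their poses are not given: they have to be found in the camera images.
- bearing_plate: flat steel plate fixed on the bench, 180 x 80 x 10 mm, blue stripes at its two ends; origin at the centre of its underside (bench level), x along its length, z up. The stack is built on its top, 10 mm above the bench. One height gauge always stands 145 mm from its centre, on its +x line.
- thin1: thin packing board 150 x 50 x 24 mm, about 0.13 kg (three alike, pale pine, in one pile, loose, lying flat directly on one another, the highest number on top); origin at the centre of its underside, x along the 150 mm, z up
- thin2: thin packing board 150 x 50 x 24 mm, about 0.13 kg (three alike, pale pine, in one pile, loose, lying flat directly on one another, the highest number on top); origin at the centre of its underside, x along the 150 mm, z up
- thin3: thin packing board 150 x 50 x 24 mm, about 0.13 kg (three alike, pale pine, in one pile, loose, lying flat directly on one another, the highest number on top); origin at the centre of its underside, x along the 150 mm, z up
- thick1: thick packing board 150 x 50 x 40 mm, about 0.22 kg (two alike, dark red hardwood, in another pile, loose, lying flat directly on one another, the highest number on top); origin at the centre of its underside, x along the 150 mm, z up
- thick2: thick packing board 150 x 50 x 40 mm, about 0.22 kg (two alike, dark red hardwood, in another pile, loose, lying flat directly on one another, the highest number on top); origin at the centre of its underside, x along the 150 mm, z up
- gauge_low: height gauge fixed to the bench: dark round foot of 76 mm diameter, thin steel rod of 16 mm, flat red round cap of 50 mm diameter whose top is 82 mm above the bench; origin on its axis at bench level. One of the two gauges stands beside the plate and is the one to work to; the other is parked at the far side of the bench. Which is which changes.
- gauge_low_top (a point): centre of the top face of the red cap of gauge_low (the height mark), z up
- gauge_high: height gauge fixed to the bench: dark round foot of 76 mm diameter, thin steel rod of 16 mm, flat red round cap of 50 mm diameter whose top is 98 mm above the bench; origin on its axis at bench level. One of the two gauges stands beside the plate and is the one to work to; the other is parked at the far side of the bench. Which is which changes.
- gauge_high_top (a point): centre of the top face of the red cap of gauge_high (the height mark), z up
- spirit_level: yellow spirit level with black ends and green vial, 200 x 24 x 45 mm (length x width x height), about 0.3 kg, standing on its 24 mm wide underside; origin at the centre of its underside, x along the 200 mm, z up
- mallet: round wooden mallet lying on its side, head 84 mm across and 85 mm long; a bystander, loose, not part of the job
- rubbing_stone: grey rubbing stone block 110 x 50 x 30 mm; a bystander, loose, not part of the job
- granite_sample: dark polished granite tile 100 x 100 x 15 mm; a bystander, loose, not part of the job
- chisel: steel stone chisel 195 mm long, 12 mm high, lying flat; a bystander, loose, not part of the job
- dust_brush: dusting brush lying flat; a bystander, loose, not part of the job
- wax_tin: copper-coloured jar, 80 mm across, 70 mm tall; a bystander, loose, not part of the job
Mind the look-alikes: they are no part of the job. Leave any blue or turquoise look-alike of the thin2 alone.

How it is judged:
On the way:
1. the stack stands released with its top at the height of the red cap of the gauge beside the plate (((horizontal distance between gauge_low and bearing_plate below 0.2 m and horizontal distance between thin1 and bearing_plate below 0.02 m and z of thin1 in the frame of gauge_low_top between -0.029 and -0.019 m and contact force between thin1 and the fingers below 0.05 N and linear speed of thin1 below 0.02 m/s) or (horizontal distance between gauge_low and bearing_plate below 0.2 m and horizontal distance between thin2 and bearing_plate below 0.02 m and z of thin2 in the frame of gauge_low_top between -0.029 and -0.019 m and contact force between thin2 and the fingers below 0.05 N and linear speed of thin2 below 0.02 m/s) or (horizontal distance between gauge_low and bearing_plate below 0.2 m and horizontal distance between thin3 and bearing_plate below 0.02 m and z of thin3 in the frame of gauge_low_top between -0.029 and -0.019 m and contact force between thin3 and the fingers below 0.05 N and linear speed of thin3 below 0.02 m/s) or (horizontal distance between gauge_low and bearing_plate below 0.2 m and horizontal distance between thick1 and bearing_plate below 0.02 m and z of thick1 in the frame of gauge_low_top between -0.045 and -0.035 m and contact force between thick1 and the fingers below 0.05 N and linear speed of thick1 below 0.02 m/s) or (horizontal distance between gauge_low and bearing_plate below 0.2 m and horizontal distance between thick2 and bearing_plate below 0.02 m and z of thick2 in the frame of gauge_low_top between -0.045 and -0.035 m and contact force between thick2 and the fingers below 0.05 N and linear speed of thick2 below 0.02 m/s) or (horizontal distance between gauge_high and bearing_plate below 0.2 m and horizontal distance between thin1 and bearing_plate below 0.02 m and z of thin1 in the frame of gauge_high_top between -0.029 and -0.019 m and contact force between thin1 and the fingers below 0.05 N and linear speed of thin1 below 0.02 m/s) or (horizontal distance between gauge_high and bearing_plate below 0.2 m and horizontal distance between thin2 and bearing_plate below 0.02 m and z of thin2 in the frame of gauge_high_top between -0.029 and -0.019 m and contact force between thin2 and the fingers below 0.05 N and linear speed of thin2 below 0.02 m/s) or (horizontal distance between gauge_high and bearing_plate below 0.2 m and horizontal distance between thin3 and bearing_plate below 0.02 m and z of thin3 in the frame of gauge_high_top between -0.029 and -0.019 m and contact force between thin3 and the fingers below 0.05 N and linear speed of thin3 below 0.02 m/s) or (horizontal distance between gauge_high and bearing_plate below 0.2 m and horizontal distance between thick1 and bearing_plate below 0.02 m and z of thick1 in the frame of gauge_high_top between -0.045 and -0.035 m and contact force between thick1 and the fingers below 0.05 N and linear speed of thick1 below 0.02 m/s) or (horizontal distance between gauge_high and bearing_plate below 0.2 m and horizontal distance between thick2 and bearing_plate below 0.02 m and z of thick2 in the frame of gauge_high_top between -0.045 and -0.035 m and contact force between thick2 and the fingers below 0.05 N and linear speed of thick2 below 0.02 m/s))), for 0.2 s.
At the end, for the whole second after the job is handed in: Each board flat in the stack (within 20 mm and 10 degrees of the plate's centre and length) or within 50 mm of its start; the level upright, level within 2.3 degrees, resting on both the stack and the red cap beside the plate; boards and level at rest ((contact force between spirit_level and gauge_low above 0.1 N or contact force between spirit_level and gauge_high above 0.1 N) and (contact force between spirit_level and thin1 above 0.1 N or contact force between spirit_level and thin2 above 0.1 N or contact force between spirit_level and thin3 above 0.1 N or contact force between spirit_level and thick1 above 0.1 N or contact force between spirit_level and thick2 above 0.1 N) and ((horizontal distance between thin1 and bearing_plate below 0.02 m and angle between the x axis of thin1 and the x axis of bearing_plate, either way round below 0.17 rad and angle between thin1's own z axis and vertical below 0.05 rad) or distance of thin1 from where it was at the start of the episode below 0.05 m) and ((horizontal distance between thin2 and bearing_plate below 0.02 m and angle between the x axis of thin2 and the x axis of bearing_plate, either way round below 0.17 rad and angle between thin2's own z axis and vertical below 0.05 rad) or distance of thin2 from where it was at the start of the episode below 0.05 m) and ((horizontal distance between thin3 and bearing_plate below 0.02 m and angle between the x axis of thin3 and the x axis of bearing_plate, either way round below 0.17 rad and angle between thin3's own z axis and vertical below 0.05 rad) or distance of thin3 from where it was at the start of the episode below 0.05 m) and ((horizontal distance between thick1 and bearing_plate below 0.02 m and angle between the x axis of thick1 and the x axis of bearing_plate, either way round below 0.17 rad and angle between thick1's own z axis and vertical below 0.05 rad) or distance of thick1 from where it was at the start of the episode below 0.05 m) and ((horizontal distance between thick2 and bearing_plate below 0.02 m and angle between the x axis of thick2 and the x axis of bearing_plate, either way round below 0.17 rad and angle between thick2's own z axis and vertical below 0.05 rad) or distance of thick2 from where it was at the start of the episode below 0.05 m) and angle between spirit_level's own z axis and vertical below 0.04 rad and linear speed of each of spirit_level, thin1, thin2, thin3, thick1, thick2 below 0.02 m/s); the robot touches nothing.
It fails at once if a board or the spirit level is dropped (moves faster than 0.6 m/s when not held, a fall of about 2 cm) ((linear speed of thin1 above 0.6 m/s and contact force between thin1 and the fingers below 0.05 N) or (linear speed of thin2 above 0.6 m/s and contact force between thin2 and the fingers below 0.05 N) or (linear speed of thin3 above 0.6 m/s and contact force between thin3 and the fingers below 0.05 N) or (linear speed of thick1 above 0.6 m/s and contact force between thick1 and the fingers below 0.05 N) or (linear speed of thick2 above 0.6 m/s and contact force between thick2 and the fingers below 0.05 N) or (linear speed of spirit_level above 0.6 m/s and contact force between spirit_level and the fingers below 0.05 N)).
It fails at once if a bystander is moved more than 40 mm (distance of any of mallet, rubbing_stone, granite_sample, chisel, dust_brush, wax_tin from where it was at the start of the episode above 0.04 m).
It also fails if it takes over 72 s, if anything falls off the work surface, if the arm or the gripper's body presses on something with over 40 N, if the wrist force passes 120 N, or if a joint passes its speed limit or range.

### The arm

A 7-joint arm with a two-finger parallel gripper is mounted at the origin on the work surface. World frame = base frame: x ahead of the robot, y to its left, z up, the work surface at z = 0. Lengths are in m, angles in rad, forces in N, time in s.
With the tool pointing down it reaches from about 0.4 to 0.85 m from the base axis. Payload 4.5 kg.
Tool frame: the origin (TCP) lies between the finger pads; the fingertips stand r.tip_reach ahead of it and the grasp point (between the pads) lies 11 mm behind it (r.tip_reach is the distance from the TCP to the fingertips, in m); z points along the fingers, y is the line along which they close (so a half turn about z gives the same grasp; the last joint's range is limited). The gripper opens to 88 mm and grips with 3 to 60 N. Pads are 18 mm wide; open, the fingers measure 123 mm over their backs; the gripper's body (75 mm by 187 mm) begins 45 mm behind the grasp point.
Start: joints at [1.268, 0.689, -0.195, 1.565, 0.157, 0.902, -0.215], TCP at [0.207, -0.59, 0.247] pointing down, gripper open.
Joint ranges: [-3.01, 3.01], [-0.46, 2.08], [-1.47, 1.51], [0.13, 2.56], [-1, 4.14], [0.04, 2.09], [-2.66, 2.66]. Speed limits (rad/s): [2.57, 2.57, 3.14, 3.14, 3.14, 3.14, 3.14].

### API

Orientations are given as a unit quaternion [x, y, z, w].
In Python, from plant import r, vision, workorder gives the robot as it stands.
- The arm moves only by the tool drive_tool, never from a script. Its argument "targets" is a list of rows, each an object of numbers: "tx", "ty", "tz": the shift along the world's x, y, z in units of 0.03 m (1.0 is 0.03 m); "wx", "wy", "wz": the turn, a rotation vector about the world's x, y, z in units of 60 degrees (1.0 is 60 degrees); "claw": the opening, from -1 (shut) to 1 (fully open). A call has exactly 8 rows; each row shifts and turns the commanded pose from where the row before left it; what a row does not reach is not made up. A row lasts 1/10 s, in which the tool goes at most 50 mm and 8.59 degrees, less where a joint would pass 70% of its speed; a pose out of reach is approached as far as the arm can. A call with a number of a shift or a turn outside -1 to 1 is refused whole. A call with a gripper value outside its range is refused whole. The fingers move at their own pace and stop on an object; "force" is the grip in N (left out, the last holds). Time passes only in rows, so rows that do not move let the fingers close, or fill a call up. It gives the time, the measured TCP pose, the force, the opening and the grip force at its end, in the units of the state.
- r.get_state(): the state, without advancing time (a new reading comes with each control period).
- vision.snapshot(name): name is "scene" or "top" or "wrist"; returns a dict with "image" (384x512x3 uint8, blue, green, red), "range_z" (384x512 float32, m along the optical axis (not along the pixel's ray), 0 where there is no reading), "K" (3x3 intrinsics, pixels), "cam_to_world" (4x4, takes a point from camera to world coordinates). Camera axes: x right, y up, looking along -z (the intrinsics and any distortion apply to the point x, -y, -z); pixel columns grow to the right and rows downward; lengths in m; the calibration is good to about 2 mm. A picture is of the moment at which its call begins.
- workorder.finish_job(): hands the job in; it is judged then, once.
The state is a dict: "clock": time; "q": joint angles; "qd": joint speeds; "joint_torque": joint torques, N m; "tool_pos": TCP position; "eef_rot": TCP orientation; "contact_force": force on the tool from outside, world axes, zero at the start; "moment": the same for the moment, N m; "opening": opening from 0.0 (shut) to 1.0 (fully open); "finger_force": force on a finger pad.
Only numpy, scipy, OpenCV 4.12 (cv2) and the standard library are available. Lean on these libraries where they do the work, as an engineer would, in place of code of your own. Each camera call takes 0.05 s, during which the arm holds its last target. There are 200 camera calls.

## Working session

There is one attempt and no reset: what is moved stays moved. The work goes in short steps, Python scripts to look and compute and a tool call to move; the robot and the scene stay as the last step left them, time stands still between calls to the robot, and variables do not carry over. Pictures are saved under pics/ and viewed, at most 10 in all, crops included, and the job is handed in when it is done.

Besides the shell and the picture viewer there is one more tool, called after "Emit:" by a JSON object that holds its "fn" and its "kwargs", one argument or row to a line. drive_tool: Moves the arm, as the interface text tells. Its arguments: {"type":"object","properties":{"targets":{"type":"array","items":{"type":"object","properties":{"tx":{"type":"number"},"ty":{"type":"number"},"tz":{"type":"number"},"wx":{"type":"number"},"wy":{"type":"number"},"wz":{"type":"number"},"claw":{"type":"number"}}}},"force":{"type":"number"}},"required":["targets"]}

```bash
mkdir -p pics; ls
python3 - <<'E'
from plant import r, vision, workorder
import cv2,numpy as np
print(r.get_state(), r.tip_reach)
for n in ("scene","top"):
    s=vision.snapshot(n); np.savez(f"{n}0.npz",**s); print(n,s["K"],s["cam_to_world"])
    cv2.imwrite(f"pics/{n}0.png",cv2.resize(s["image"],(800,600),interpolation=cv2.INTER_CUBIC))
E
```

```text
pics
{'clock': 0.0, 'q': array([ 1.26781923,  0.6900016 , -0.19451013,  1.56634194,  0.15730987,
        0.90250658, -0.21507969]), 'qd': array([-4.08683516e-05, -1.08556509e-03,  2.57948796e-04,  3.41938140e-05,
        3.89610287e-04, -4.28218783e-04,  1.78434621e-04]), 'joint_torque': array([ 2.31575259e-04, -5.27556431e+01, -1.26692601e+00, -1.53429347e+01,
       -5.25969348e-02,  6.56967197e-03,  1.68183215e-04]), 'tool_pos': array([ 0.2062728 , -0.58932062,  0.24589949]), 'eef_rot': array([ 9.85846670e-01,  1.67646875e-01, -2.27155945e-04, -9.04274444e-04]), 'contact_force': array([ 0.02504498,  0.34150587, -0.13266378]), 'moment': array([ 0.01913362,  0.07723817, -0.01128334]), 'finger_force': 0.0, 'opening': 0.99695937907919} 0.008
scene [[414.17398919   0.         251.15585603]
 [  0.         414.17398919 189.04441983]
 [  0.           0.           1.        ]] [[ 0.50997141 -0.73644163  0.44450297  1.03705313]
 [ 0.86018387  0.43444706 -0.26709446 -0.32195887]
 [ 0.00358647  0.51856482  0.8550308   1.0854404 ]
 [ 0.          0.          0.          1.        ]]
top [[384.93681618   0.         257.07256335]
 [  0.         384.93681618 192.05903745]
 [  0.           0.           1.        ]] [[ 2.81092817e-02  9.82221407e-01 -1.85609743e-01  2.45126819e-01]
 [-9.99600557e-01  2.70757488e-02 -8.10126400e-03 -6.46642141e-04]
 [-2.93171214e-03  1.85763324e-01  9.82590145e-01  1.43443026e+00]
 [ 0.00000000e+00  0.00000000e+00  0.00000000e+00  1.00000000e+00]]
```

View pics/top0.png

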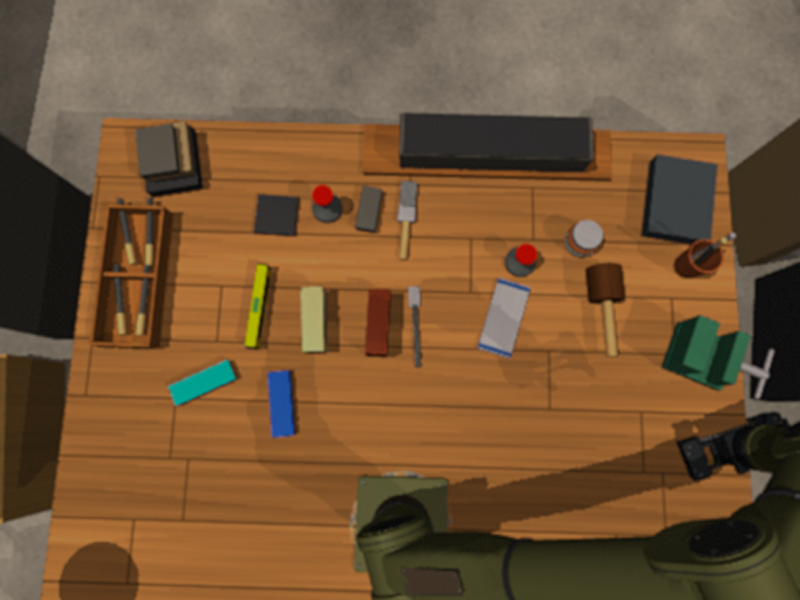

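View pics/scene0.png

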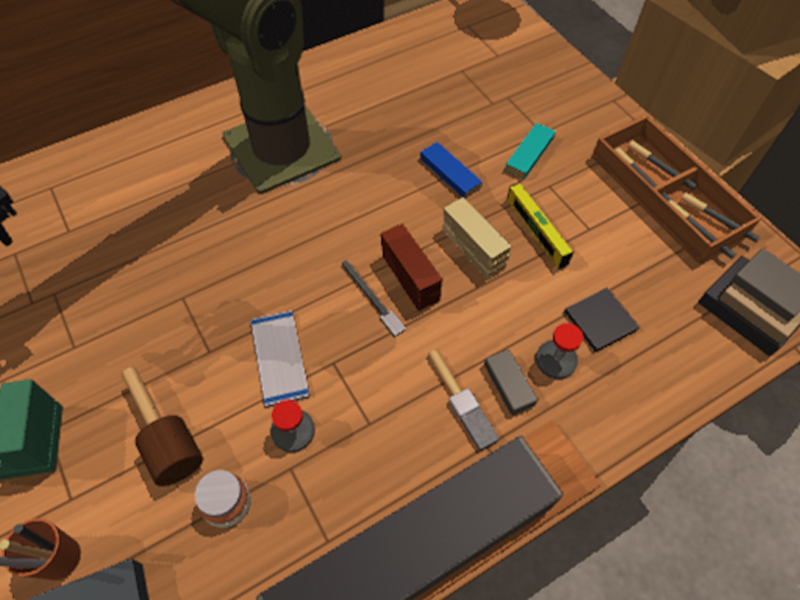

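Top view (800x600): plate (504,317); gauge beside it (525,256), the other parked at (323,200). Thin pile at (313,320), thick pile at (378,322), level at (257,306). Look-alikes of the thin boards are blue (281,403) and turquoise (203,382), and the grey rubbing stone (369,208) also has a board's shape. I choose the pale pine pile and the dark red pile.

```bash
cat > h.py <<'E'
import numpy as np,cv2
def cloud(s):
    z=s["range_z"]; K=s["K"]; v,u=np.mgrid[:z.shape[0],:z.shape[1]]
    x=(u-K[0,2])/K[0,0]*z; y=(v-K[1,2])/K[1,1]*z
    return np.stack([x,-y,-z,np.ones_like(z)],-1)@s["cam_to_world"].T[:,:3]
def tops(s,mask):
    """box of the top face: z, centre, size, long-axis angle"""
    P=cloud(s)[mask&(s["range_z"]>0)]; zt=np.percentile(P[:,2],90)
    T=P[abs(P[:,2]-zt)<0.006]; T=T
    (c,sz,a)=cv2.minAreaRect(T[:,:2].astype(np.float32)*1000)
    if sz[0]<sz[1]: sz=sz[::-1]; a+=90
    a=(a+90)%180-90
    return f"n{len(T)} z={np.median(T[:,2]):.4f} c=({c[0]/1000:.4f},{c[1]/1000:.4f}) size={sz[0]:.0f}x{sz[1]:.0f} ang={a:.1f}"
def near(s,x,y,rad,zmin=0.006): 
    P=cloud(s); return (np.hypot(P[...,0]-x,P[...,1]-y)<rad)&(P[...,2]>zmin)
E
python3 - <<'E'
from h import *
t=dict(np.load("top0.npz")); s=dict(np.load("scene0.npz"))
P=cloud(t); f=512/800
for n,(u,v),rad,zm in (("plate",(504,317),.11,.005),("gauge",(525,254),.06,.05),("parked",(322,195),.06,.05),("thin",(313,320),.09,.02),("thick",(378,322),.09,.02),("level",(257,306),.125,.02),("chisel",(415,322),.12,.004),("rstone",(369,208),.08,.01),("mallet",(605,283),.1,.01),("tin",(585,237),.06,.02),("blue",(281,403),.1,.01)):
    p=P[int(v*f),int(u*f)]; print(n,p.round(3))
    for nm,c in (("top",t),("scn",s)):
        try: print("  ",nm,tops(c,near(c,p[0],p[1],rad,zm)))
        except Exception as e: print(nm,"err",e)
E
```

```text
plate [ 0.483 -0.234  0.007]
   top n813 z=0.0109 c=(0.4798,-0.2301) size=187x184 ang=-63.6
   scn n1482 z=0.0085 c=(0.4895,-0.2100) size=182x126 ang=-16.2
gauge [ 0.619 -0.272  0.083]
   top n111 z=0.0829 c=(0.6172,-0.2758) size=50x44 ang=0.9
   scn n286 z=0.0804 c=(0.6222,-0.2729) size=49x48 ang=-2.9
parked [0.745 0.204 0.098]
   top n109 z=0.0994 c=(0.7434,0.2027) size=48x48 ang=-32.9
   scn n245 z=0.0964 c=(0.7473,0.2065) size=50x50 ang=-10.7
thin [0.453 0.214 0.072]
   top n463 z=0.0725 c=(0.4527,0.2137) size=150x51 ang=3.4
   scn n646 z=0.0702 c=(0.4583,0.2174) size=152x53 ang=3.7
thick [0.449 0.066 0.078]
   top n468 z=0.0804 c=(0.4507,0.0640) size=149x50 ang=-1.0
   scn n708 z=0.0781 c=(0.4553,0.0671) size=152x51 ang=-1.0
level [0.486 0.351 0.05 ]
   top n97 z=0.0715 c=(0.4808,0.2337) size=92x16 ang=3.4
   scn n127 z=0.0703 c=(0.4822,0.2351) size=101x19 ang=5.5
chisel [ 0.462 -0.02   0.01 ]
   top n484 z=0.0801 c=(0.4513,0.0640) size=147x50 ang=-1.2
   scn n669 z=0.0781 c=(0.4561,0.0671) size=151x51 ang=-1.0
rstone [0.738 0.098 0.03 ]
   top n254 z=0.0312 c=(0.7377,0.0984) size=108x49 ang=-8.4
   scn n614 z=0.0282 c=(0.7434,0.1013) size=109x50 ang=-7.5
mallet [ 0.555 -0.456  0.078]
   top n260 z=0.0821 c=(0.5582,-0.4680) size=82x54 ang=0.2
   scn n584 z=0.0800 c=(0.5648,-0.4636) size=84x51 ang=1.6
tin [ 0.668 -0.415  0.07 ]
   top n220 z=0.0711 c=(0.6716,-0.4233) size=67x66 ang=-68.0
   scn n652 z=0.0683 c=(0.6764,-0.4197) size=69x68 ang=63.1
blue [0.265 0.286 0.026]
   top n456 z=0.0245 c=(0.2607,0.2843) size=150x50 ang=8.0
   scn n463 z=0.0222 c=(0.2648,0.2878) size=152x52 ang=7.3
```

The gauge beside the plate measures about 82 mm, so it is gauge_low. The stack must be 72 mm, which is three thin boards and no thick ones. I'll fly over the plate first and look with the wrist camera.

Emit:
{"fn": "drive_tool", "kwargs": {
  "targets": [
    {"tx": 1, "ty": 1, "claw": 1},
    {"tx": 1, "ty": 1, "claw": 1},
    {"tx": 1, "ty": 1, "claw": 1},
    {"tx": 1, "ty": 1, "claw": 1},
    {"tx": 1, "ty": 1, "claw": 1},
    {"tx": 1, "ty": 1, "claw": 1},
    {"tx": 1, "ty": 1, "claw": 1},
    {"tx": 1, "ty": 1, "claw": 1}
  ],
  "force": 25
}}

```text
validation failed for argument at $.ta...
```

Emit:
{"fn": "drive_tool", "kwargs": {
  "targets": [
    {"ty": 0.6, "wz": -0.044, "claw": 1},
    {"ty": 0.6, "wz": -0.044, "claw": 1},
    {"ty": 0.6, "wz": -0.044, "claw": 1},
    {"ty": 0.6, "wz": -0.044, "claw": 1},
    {"ty": 0.6, "wz": -0.044, "claw": 1},
    {"ty": 0.6, "wz": -0.044, "claw": 1},
    {"claw": 1},
    {"claw": 1}
  ]
}}

```text
validation failed for argument at $.ta...
```

```bash
cat > look.py <<'E'
import sys
from plant import r, vision
from h import *
n=sys.argv[1]; s=vision.snapshot("wrist"); np.savez(n+".npz",**s)
cv2.imwrite(f"pics/{n}.png",s["image"]); st=r.get_state()
print(st["clock"],st["tool_pos"].round(4),st["eef_rot"].round(3), "toolx ang",np.degrees(2*np.arctan2(st["eef_rot"][1],st["eef_rot"][0])).round(2))
P=cloud(s); print("centre",P[192,256].round(3)); print("cam",s["cam_to_world"].round(3)[:3,3], "z range",P[...,2][s["range_z"]>0].min(),P[...,2].max())
E
python3 look.py w1
```

```text
0.15 [ 0.2064 -0.5895  0.2461] [ 0.986  0.168 -0.    -0.001] toolx ang 19.3
centre [ 0.166 -0.604 -0.   ]
cam [ 0.277 -0.564  0.385] z range -0.7614994205366401 0.3845335037118088
```

View pics/w1.png

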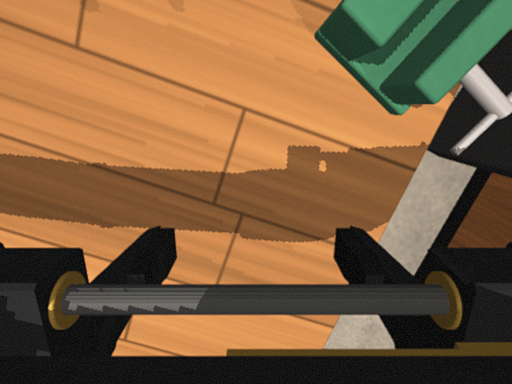

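The moves were refused, so the wrist picture only shows the start pose, with the bench and the green bystander at (400,50). I'll give every key in each row.

Emit:
{"fn": "drive_tool", "kwargs": {
  "targets": [
    {"tx": 1, "ty": 1, "tz": 0, "wx": 0, "wy": 0, "wz": 0, "claw": 1},
    {"tx": 1, "ty": 1, "tz": 0, "wx": 0, "wy": 0, "wz": 0, "claw": 1},
    {"tx": 1, "ty": 1, "tz": 0, "wx": 0, "wy": 0, "wz": 0, "claw": 1},
    {"tx": 1, "ty": 1, "tz": 0, "wx": 0, "wy": 0, "wz": 0, "claw": 1},
    {"tx": 1, "ty": 1, "tz": 0, "wx": 0, "wy": 0, "wz": 0, "claw": 1},
    {"tx": 1, "ty": 1, "tz": 0, "wx": 0, "wy": 0, "wz": 0, "claw": 1},
    {"tx": 1, "ty": 1, "tz": 0, "wx": 0, "wy": 0, "wz": 0, "claw": 1},
    {"tx": 1, "ty": 1, "tz": 0, "wx": 0, "wy": 0, "wz": 0, "claw": 1}
  ],
  "force": 25
}}

```text
clock: 0.95
tool_pos: [0.4475, -0.3485, 0.2466]
eef_rot: [0.986, 0.168, -0.0, -0.0]
contact_force: [0.1, -0.9, 0.1]
opening: 1.002
finger_force: 0.0
```

Emit:
{"fn": "drive_tool", "kwargs": {
  "targets": [
    {"tx": 0, "ty": 0.8, "tz": 0, "wx": 0, "wy": 0, "wz": -0.044, "claw": 1},
    {"tx": 0, "ty": 0.8, "tz": 0, "wx": 0, "wy": 0, "wz": -0.044, "claw": 1},
    {"tx": 0, "ty": 0.8, "tz": 0, "wx": 0, "wy": 0, "wz": -0.044, "claw": 1},
    {"tx": 0, "ty": 0.8, "tz": 0, "wx": 0, "wy": 0, "wz": -0.044, "claw": 1},
    {"tx": 0, "ty": 0.8, "tz": 0, "wx": 0, "wy": 0, "wz": -0.044, "claw": 1},
    {"tx": 0, "ty": 0, "tz": 0, "wx": 0, "wy": 0, "wz": -0.044, "claw": 1},
    {"tx": 0, "ty": 0, "tz": 0, "wx": 0, "wy": 0, "wz": 0, "claw": 1},
    {"tx": 0, "ty": 0, "tz": 0, "wx": 0, "wy": 0, "wz": 0, "claw": 1}
  ],
  "force": 25
}}

```text
clock: 1.75
tool_pos: [0.4465, -0.2303, 0.2467]
eef_rot: [1.0, 0.03, -0.0, 0.0]
contact_force: [-0.1, -0.0, 0.2]
opening: 1.003
finger_force: 0.0
```

```bash
python3 look.py w2
```

```text
1.8 [ 0.4464 -0.2305  0.2467] [ 1.    0.03 -0.    0.  ] toolx ang 3.45
centre [ 0.406 -0.233  0.01 ]
cam [ 0.521 -0.224  0.385] z range -0.003162162399324875 0.38521718900211066
```

View pics/w2.png

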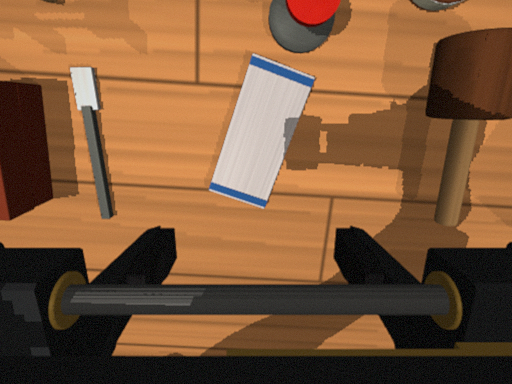

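Wrist view: plate corners at (253,54), (316,77), (267,208), (210,187), with the gauge's red cap at the top edge. The chisel (95,140) and mallet (460,100) are bystanders.

```bash
cat >> h.py <<'E'
def ray(s,px,z):
    K=s["K"];M=s["cam_to_world"];o=[]
    for u,v in px:
        d=M[:3,:3]@np.array([(u-K[0,2])/K[0,0],-(v-K[1,2])/K[1,1],-1]); c=M[:3,3]; o.append((c+d*(z-c[2])/d[2])[:2])
    return np.array(o)
E
python3 - <<'E'
from h import *
s=dict(np.load("w2.npz")); q=ray(s,[(253,54),(316,77),(267,208),(210,187)],.01)
print(q.round(4),q.mean(0).round(4),np.hypot(*(q-np.roll(q,1,0)).T).round(3)); d=q[0]+q[1]-q[2]-q[3]; print("ang",np.degrees(np.arctan2(d[1],d[0])))
print("depth z plate",cloud(s)[130:140,255:265,2].mean())
t0=dict(np.load("top0.npz"));s0=dict(np.load("scene0.npz")); f=.64
for n,c in (("top",t0),("scene",s0)):
    hsv=cv2.cvtColor(c["image"],cv2.COLOR_BGR2HSV); P=cloud(c)
    m=(np.hypot(P[...,0]-.483,P[...,1]+.234)<.108)&(P[...,2]>-.01)&(P[...,2]<.03)
    m&=((hsv[...,1]<70)&(hsv[...,2]>110))|((hsv[...,0]>95)&(hsv[...,0]<130)&(hsv[...,1]>100))
    v,u=np.nonzero(cv2.morphologyEx(m.astype(np.uint8),cv2.MORPH_OPEN,np.ones((3,3))))
    X=ray(c,list(zip(u,v)),.01); (a,b,g)=cv2.minAreaRect((X*1000).astype(np.float32)); print(n,len(u),a,b,g)
    for nm,(x,y),zt in (("gauge",(.619,-.273),.082),):
        m=(np.hypot(P[...,0]-x,P[...,1]-y)<.07)&(hsv[...,2]>100)&(hsv[...,1]>150)&((hsv[...,0]<5)|(hsv[...,0]>175))&(P[...,2]>.05)
        v,u=np.nonzero(m); X=ray(c,list(zip(u,v)),zt); print(nm,X.mean(0),np.ptp(X,axis=0))
    # level: yellow
    m=(np.hypot(P[...,0]-.486,P[...,1]-.351)<.13)&(P[...,2]>.033)&(P[...,1]>.29)
    X=P[m]; (a,b,g)=cv2.minAreaRect((X[:,:2]*1000).astype(np.float32)); print("level",np.median(X[:,2]),a,b,g)
    m=(np.hypot(P[...,0]-.455,P[...,1]-.215)<.1)&(P[...,2]>.06)&(P[...,1]>.15)
    X=P[m]; print("thin mean top",X.mean(0))
E
```

```text
[[ 0.5761 -0.2193]
 [ 0.5554 -0.2967]
 [ 0.384  -0.25  ]
 [ 0.4093 -0.1713]] [ 0.4812 -0.2343] [0.174 0.08  0.178 0.083]
ang -15.64349115614722
depth z plate 0.013957697908334107
top 912 (476.3330078125, -233.25302124023438) (80.34545135498047, 172.9573211669922) 73.74649047851562
gauge [ 0.61649447 -0.27320268] [0.04504214 0.04358136]
level 0.044628113180697926 (486.55487060546875, 351.5544738769531) (26.760391235351562, 201.33511352539062) 85.31309509277344
thin mean top [0.45243925 0.21385964 0.07169638]
scene 1555 (482.2474060058594, -233.09622192382812) (80.69818878173828, 180.57440185546875) 73.92741394042969
gauge [ 0.62270974 -0.27330147] [0.04905849 0.04687785]
level 0.04245781921865743 (490.37109375, 354.80908203125) (28.672557830810547, 204.6634979248047) 85.2813949584961
thin mean top [0.46191016 0.2155752  0.06955488]
```

Emit:
{"fn": "drive_tool", "kwargs": {
  "targets": [
    {"tx": 0.02, "ty": 0.93, "tz": 0, "wx": 0, "wy": 0, "wz": 0, "claw": 1},
    {"tx": 0.02, "ty": 0.93, "tz": 0, "wx": 0, "wy": 0, "wz": 0, "claw": 1},
    {"tx": 0.02, "ty": 0.93, "tz": 0, "wx": 0, "wy": 0, "wz": 0, "claw": 1},
    {"tx": 0.02, "ty": 0.93, "tz": 0, "wx": 0, "wy": 0, "wz": 0, "claw": 1},
    {"tx": 0.02, "ty": 0.93, "tz": 0, "wx": 0, "wy": 0, "wz": 0, "claw": 1},
    {"tx": 0.02, "ty": 0.93, "tz": 0, "wx": 0, "wy": 0, "wz": 0, "claw": 1},
    {"tx": 0.02, "ty": 0.93, "tz": 0, "wx": 0, "wy": 0, "wz": 0, "claw": 1},
    {"tx": 0.02, "ty": 0.93, "tz": 0, "wx": 0, "wy": 0, "wz": 0, "claw": 1}
  ],
  "force": 25
}}

```text
clock: 2.6
tool_pos: [0.4516, -0.0063, 0.2467]
eef_rot: [1.0, 0.03, 0.0, 0.0]
contact_force: [-0.3, -0.4, 0.6]
opening: 1.0
finger_force: 0.0
```

Emit:
{"fn": "drive_tool", "kwargs": {
  "targets": [
    {"tx": 0.02, "ty": 0.93, "tz": 0, "wx": 0, "wy": 0, "wz": 0, "claw": 1},
    {"tx": 0.02, "ty": 0.93, "tz": 0, "wx": 0, "wy": 0, "wz": 0, "claw": 1},
    {"tx": 0.02, "ty": 0.93, "tz": 0, "wx": 0, "wy": 0, "wz": 0, "claw": 1},
    {"tx": 0.02, "ty": 0.93, "tz": 0, "wx": 0, "wy": 0, "wz": 0, "claw": 1},
    {"tx": 0.02, "ty": 0.93, "tz": 0, "wx": 0, "wy": 0, "wz": 0, "claw": 1},
    {"tx": 0.02, "ty": 0.93, "tz": 0, "wx": 0, "wy": 0, "wz": 0, "claw": 1},
    {"tx": 0.02, "ty": 0.93, "tz": 0, "wx": 0, "wy": 0, "wz": 0, "claw": 1},
    {"tx": 0.02, "ty": 0.93, "tz": 0, "wx": 0, "wy": 0, "wz": 0, "claw": 1}
  ],
  "force": 25
}}

```text
clock: 3.4
tool_pos: [0.4566, 0.217, 0.2467]
eef_rot: [1.0, 0.03, 0.0, 0.0]
contact_force: [-0.1, -0.7, 0.2]
opening: 0.998
finger_force: 0.0
```

```bash
python3 look.py w3; python3 -c "
from h import *
s=dict(np.load('w3.npz'));P=cloud(s)
for zl in (.06,):
  m=near(s,.455,.215,.1,zl)&(P[...,2]<.085)&(P[...,1]>.15)&(P[...,1]<.28)
  print(tops(s,m))
m=(P[...,2]>.03)&(P[...,2]<.06)&(P[...,1]>.3)&(P[...,1]<.4);X=P[m];print('level',np.median(X[:,2]),cv2.minAreaRect((X[:,:2]*1000).astype(np.float32)))
"
```

```text
3.45 [0.4565 0.2234 0.2468] [ 0.999  0.033  0.001 -0.003] toolx ang 3.81
centre [0.435 0.215 0.073]
cam [0.531 0.223 0.385] z range -0.003189243775519768 0.3852247346000926
n5960 z=0.0723 c=(0.4553,0.2193) size=150x50 ang=4.6
level 0.04516701922647626 ((487.84808349609375, 356.66796875), (25.49656867980957, 201.4731903076172), 85.59577178955078)
```

View pics/w3.png

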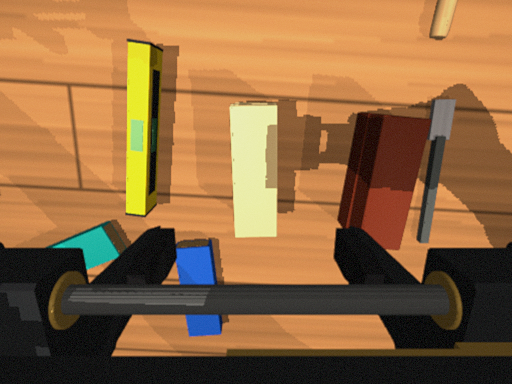

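The pale pine pile is under the gripper at (255,170), with the level at (143,125) and the red pile at (385,180). Blue (197,285) and turquoise (90,245) are the look-alikes I leave alone. Going down on the top thin board.

Emit:
{"fn": "drive_tool", "kwargs": {
  "targets": [
    {"tx": 0, "ty": 0, "tz": -0.9, "wx": 0, "wy": 0, "wz": 0, "claw": 1},
    {"tx": 0, "ty": 0, "tz": -0.9, "wx": 0, "wy": 0, "wz": 0, "claw": 1},
    {"tx": 0, "ty": 0, "tz": -0.9, "wx": 0, "wy": 0, "wz": 0, "claw": 1},
    {"tx": 0, "ty": 0, "tz": -0.9, "wx": 0, "wy": 0, "wz": 0, "claw": 1},
    {"tx": 0, "ty": 0, "tz": -0.9, "wx": 0, "wy": 0, "wz": 0, "claw": 1},
    {"tx": 0, "ty": 0, "tz": -0.9, "wx": 0, "wy": 0, "wz": 0, "claw": 1},
    {"tx": 0, "ty": 0, "tz": -0.6, "wx": 0, "wy": 0, "wz": 0, "claw": 1},
    {"tx": 0, "ty": 0, "tz": -0.2, "wx": 0, "wy": 0, "wz": 0, "claw": 1}
  ],
  "force": 25
}}

```text
clock: 4.25
tool_pos: [0.4558, 0.2155, 0.0589]
eef_rot: [1.0, 0.03, -0.001, 0.001]
contact_force: [0.9, -0.3, 0.5]
opening: 1.0
finger_force: 0.0
```

Emit:
{"fn": "drive_tool", "kwargs": {
  "targets": [
    {"tx": 0, "ty": 0, "tz": 0, "wx": 0, "wy": 0, "wz": 0, "claw": 1},
    {"tx": 0, "ty": 0, "tz": 0, "wx": 0, "wy": 0, "wz": 0, "claw": -1},
    {"tx": 0, "ty": 0, "tz": 0, "wx": 0, "wy": 0, "wz": 0, "claw": -1},
    {"tx": 0, "ty": 0, "tz": 0, "wx": 0, "wy": 0, "wz": 0, "claw": -1},
    {"tx": 0, "ty": 0, "tz": 0, "wx": 0, "wy": 0, "wz": 0, "claw": -1},
    {"tx": 0, "ty": 0, "tz": 0, "wx": 0, "wy": 0, "wz": 0, "claw": -1},
    {"tx": 0, "ty": 0, "tz": 0, "wx": 0, "wy": 0, "wz": 0, "claw": -1},
    {"tx": 0, "ty": 0, "tz": 0, "wx": 0, "wy": 0, "wz": 0, "claw": -1}
  ],
  "force": 25
}}

```text
clock: 5.05
tool_pos: [0.4564, 0.2168, 0.0611]
eef_rot: [1.0, 0.03, 0.0, -0.0]
contact_force: [-0.4, 0.4, 5.4]
opening: 0.571
finger_force: 25.0
```

Emit:
{"fn": "drive_tool", "kwargs": {
  "targets": [
    {"tx": 0, "ty": 0, "tz": 0.2, "wx": 0, "wy": 0, "wz": 0, "claw": -1},
    {"tx": 0, "ty": 0, "tz": 0.5, "wx": 0, "wy": 0, "wz": 0, "claw": -1},
    {"tx": 0, "ty": 0, "tz": 0.8, "wx": 0, "wy": 0, "wz": 0, "claw": -1},
    {"tx": 0, "ty": 0, "tz": 0.9, "wx": 0, "wy": 0, "wz": 0, "claw": -1},
    {"tx": 0, "ty": -0.4, "tz": 0.6, "wx": 0, "wy": 0, "wz": 0, "claw": -1},
    {"tx": 0.05, "ty": -0.7, "tz": 0, "wx": 0, "wy": 0, "wz": -0.02, "claw": -1},
    {"tx": 0.05, "ty": -0.9, "tz": 0, "wx": 0, "wy": 0, "wz": -0.02, "claw": -1},
    {"tx": 0.05, "ty": -1, "tz": 0, "wx": 0, "wy": 0, "wz": -0.02, "claw": -1}
  ],
  "force": 25
}}

```text
clock: 5.85
tool_pos: [0.4604, 0.1261, 0.151]
eef_rot: [1.0, -0.001, 0.0, -0.0]
contact_force: [0.3, 0.2, -1.6]
opening: 0.567
finger_force: 24.9
```

Emit:
{"fn": "drive_tool", "kwargs": {
  "targets": [
    {"tx": 0.07, "ty": -1, "tz": 0, "wx": 0, "wy": 0, "wz": -0.03, "claw": -1},
    {"tx": 0.07, "ty": -1, "tz": 0, "wx": 0, "wy": 0, "wz": -0.03, "claw": -1},
    {"tx": 0.07, "ty": -1, "tz": 0, "wx": 0, "wy": 0, "wz": -0.03, "claw": -1},
    {"tx": 0.07, "ty": -1, "tz": 0, "wx": 0, "wy": 0, "wz": -0.03, "claw": -1},
    {"tx": 0.07, "ty": -1, "tz": 0, "wx": 0, "wy": 0, "wz": -0.03, "claw": -1},
    {"tx": 0.07, "ty": -1, "tz": 0, "wx": 0, "wy": 0, "wz": -0.03, "claw": -1},
    {"tx": 0.07, "ty": -1, "tz": 0, "wx": 0, "wy": 0, "wz": -0.03, "claw": -1},
    {"tx": 0.07, "ty": -1, "tz": 0, "wx": 0, "wy": 0, "wz": -0.03, "claw": -1}
  ],
  "force": 25
}}

```text
clock: 6.65
tool_pos: [0.4769, -0.1148, 0.1507]
eef_rot: [0.992, -0.127, -0.0, 0.0]
contact_force: [-0.2, 0.8, -1.6]
opening: 0.567
finger_force: 24.9
```

Emit:
{"fn": "drive_tool", "kwargs": {
  "targets": [
    {"tx": 0.1, "ty": -1, "tz": 0, "wx": 0, "wy": 0, "wz": -0.03, "claw": -1},
    {"tx": 0, "ty": -1, "tz": 0, "wx": 0, "wy": 0, "wz": 0, "claw": -1},
    {"tx": 0, "ty": -0.7, "tz": -0.2, "wx": 0, "wy": 0, "wz": 0, "claw": -1},
    {"tx": 0, "ty": -0.3, "tz": -0.5, "wx": 0, "wy": 0, "wz": 0, "claw": -1},
    {"tx": 0, "ty": 0, "tz": -0.8, "wx": 0, "wy": 0, "wz": 0, "claw": -1},
    {"tx": 0, "ty": 0, "tz": -0.8, "wx": 0, "wy": 0, "wz": 0, "claw": -1},
    {"tx": 0, "ty": 0, "tz": -0.5, "wx": 0, "wy": 0, "wz": 0, "claw": -1},
    {"tx": 0, "ty": 0, "tz": -0.2, "wx": 0, "wy": 0, "wz": 0, "claw": -1}
  ],
  "force": 25
}}

```text
clock: 7.45
tool_pos: [0.4791, -0.2019, 0.0586]
eef_rot: [0.99, -0.141, -0.002, -0.001]
contact_force: [0.4, -0.3, -1.7]
opening: 0.566
finger_force: 24.9
```

Emit:
{"fn": "drive_tool", "kwargs": {
  "targets": [
    {"tx": 0, "ty": -0.4, "tz": 0, "wx": 0, "wy": 0, "wz": 0, "claw": -1},
    {"tx": 0, "ty": -0.4, "tz": 0, "wx": 0, "wy": 0, "wz": 0, "claw": -1},
    {"tx": 0, "ty": -0.2, "tz": -0.3, "wx": 0, "wy": 0, "wz": 0, "claw": -1},
    {"tx": 0, "ty": 0, "tz": -0.4, "wx": 0, "wy": 0, "wz": 0, "claw": -1},
    {"tx": 0, "ty": 0, "tz": -0.3, "wx": 0, "wy": 0, "wz": 0, "claw": -1},
    {"tx": 0, "ty": 0, "tz": -0.15, "wx": 0, "wy": 0, "wz": 0, "claw": -1},
    {"tx": 0, "ty": 0, "tz": -0.1, "wx": 0, "wy": 0, "wz": 0, "claw": -1},
    {"tx": 0, "ty": 0, "tz": 0, "wx": 0, "wy": 0, "wz": 0, "claw": -1}
  ],
  "force": 25
}}

```text
clock: 8.25
tool_pos: [0.4805, -0.2329, 0.0233]
eef_rot: [0.99, -0.142, -0.0, -0.0]
contact_force: [0.3, -0.6, -0.8]
opening: 0.567
finger_force: 24.9
```

```bash
python3 look.py w4
```

```text
8.3 [ 0.4806 -0.233   0.0233] [ 0.99  -0.142  0.    -0.   ] toolx ang -16.3
centre [ 0.515 -0.242  0.035]
cam [ 0.553 -0.253  0.162] z range -0.0032115784938982483 0.1617742294574656
```

View pics/w4.png

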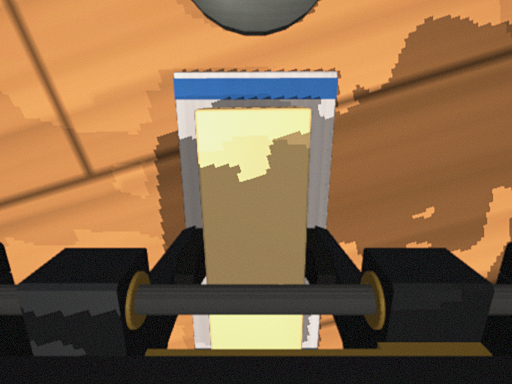

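The board sits centred between the plate's edges: plate columns 178–333, board 195–310, with the blue stripe in front. Releasing it and going back for the second board.

Emit:
{"fn": "drive_tool", "kwargs": {
  "targets": [
    {"tx": 0, "ty": 0, "tz": -0.02, "wx": 0, "wy": 0, "wz": 0, "claw": -1},
    {"tx": 0, "ty": 0, "tz": 0, "wx": 0, "wy": 0, "wz": 0, "claw": 1},
    {"tx": 0, "ty": 0, "tz": 0, "wx": 0, "wy": 0, "wz": 0, "claw": 1},
    {"tx": 0, "ty": 0, "tz": 0, "wx": 0, "wy": 0, "wz": 0, "claw": 1},
    {"tx": 0, "ty": 0, "tz": 0, "wx": 0, "wy": 0, "wz": 0, "claw": 1},
    {"tx": 0, "ty": 0, "tz": 0.42, "wx": 0, "wy": 0, "wz": 0, "claw": 1},
    {"tx": 0, "ty": 0, "tz": 0.8, "wx": 0, "wy": 0, "wz": 0, "claw": 1},
    {"tx": 0, "ty": 0, "tz": 1, "wx": 0, "wy": 0, "wz": 0, "claw": 1}
  ],
  "force": 25
}}

```text
clock: 9.1
tool_pos: [0.4798, -0.2332, 0.0899]
eef_rot: [0.99, -0.142, -0.001, -0.0]
contact_force: [0.1, -0.3, 0.1]
opening: 1.0
finger_force: 0.0
```

Emit:
{"fn": "drive_tool", "kwargs": {
  "targets": [
    {"tx": 0, "ty": 0.4, "tz": 1, "wx": 0, "wy": 0, "wz": 0, "claw": 1},
    {"tx": 0, "ty": 0.7, "tz": 1, "wx": 0, "wy": 0, "wz": 0.02, "claw": 1},
    {"tx": -0.1, "ty": 0.9, "tz": 0, "wx": 0, "wy": 0, "wz": 0.05, "claw": 1},
    {"tx": -0.1, "ty": 1, "tz": 0, "wx": 0, "wy": 0, "wz": 0.05, "claw": 1},
    {"tx": -0.1, "ty": 1, "tz": 0, "wx": 0, "wy": 0, "wz": 0.05, "claw": 1},
    {"tx": -0.1, "ty": 1, "tz": 0, "wx": 0, "wy": 0, "wz": 0.05, "claw": 1},
    {"tx": -0.1, "ty": 1, "tz": 0, "wx": 0, "wy": 0, "wz": 0.05, "claw": 1},
    {"tx": -0.1, "ty": 1, "tz": 0, "wx": 0, "wy": 0, "wz": 0.06, "claw": 1}
  ],
  "force": 25
}}

```text
clock: 9.9
tool_pos: [0.4623, -0.0224, 0.1501]
eef_rot: [1.0, 0.031, 0.0, 0.0]
contact_force: [0.3, 0.5, -0.3]
opening: 1.002
finger_force: 0.0
```

Emit:
{"fn": "drive_tool", "kwargs": {
  "targets": [
    {"tx": -0.1, "ty": 1, "tz": 0, "wx": 0, "wy": 0, "wz": 0, "claw": 1},
    {"tx": -0.1, "ty": 1, "tz": 0, "wx": 0, "wy": 0, "wz": 0, "claw": 1},
    {"tx": 0, "ty": 1, "tz": 0, "wx": 0, "wy": 0, "wz": 0, "claw": 1},
    {"tx": 0, "ty": 1, "tz": 0, "wx": 0, "wy": 0, "wz": 0, "claw": 1},
    {"tx": 0, "ty": 1, "tz": 0, "wx": 0, "wy": 0, "wz": 0, "claw": 1},
    {"tx": 0, "ty": 1, "tz": 0, "wx": 0, "wy": 0, "wz": 0, "claw": 1},
    {"tx": 0, "ty": 1, "tz": 0, "wx": 0, "wy": 0, "wz": 0, "claw": 1},
    {"tx": 0, "ty": 0.6, "tz": 0, "wx": 0, "wy": 0, "wz": 0, "claw": 1}
  ],
  "force": 25
}}

```text
clock: 10.7
tool_pos: [0.4563, 0.2076, 0.1501]
eef_rot: [0.999, 0.032, 0.001, -0.001]
contact_force: [0.5, -1.6, 0.3]
opening: 1.005
finger_force: 0.0
```

Emit:
{"fn": "drive_tool", "kwargs": {
  "targets": [
    {"tx": 0, "ty": 0.35, "tz": 0, "wx": 0, "wy": 0, "wz": 0, "claw": 1},
    {"tx": 0, "ty": 0, "tz": 0, "wx": 0, "wy": 0, "wz": 0, "claw": 1},
    {"tx": 0, "ty": 0, "tz": 0, "wx": 0, "wy": 0, "wz": 0, "claw": 1},
    {"tx": 0, "ty": 0, "tz": 0, "wx": 0, "wy": 0, "wz": 0, "claw": 1},
    {"tx": 0, "ty": 0, "tz": 0, "wx": 0, "wy": 0, "wz": 0, "claw": 1},
    {"tx": 0, "ty": 0, "tz": 0, "wx": 0, "wy": 0, "wz": 0, "claw": 1},
    {"tx": 0, "ty": 0, "tz": 0, "wx": 0, "wy": 0, "wz": 0, "claw": 1},
    {"tx": 0, "ty": 0, "tz": 0, "wx": 0, "wy": 0, "wz": 0, "claw": 1}
  ],
  "force": 25
}}

```text
clock: 11.5
tool_pos: [0.4565, 0.2148, 0.1492]
eef_rot: [1.0, 0.03, -0.0, 0.0]
contact_force: [-0.1, -0.6, 0.3]
opening: 0.996
finger_force: 0.0
```

```bash
python3 look.py w5
cat > chk.py <<'E'
import sys
from plant import vision
from h import *
s=dict(np.load(sys.argv[1]+".npz"));P=cloud(s)
m=near(s,.455,.215,.1,.01)&(P[...,1]>.15)&(P[...,1]<.28)&(P[...,2]<.085)
print("wrist pile",tops(s,m))
for n in ("top","scene"):
    c=vision.snapshot(n); cv2.imwrite(f"pics/{n}_{sys.argv[1]}.png",c["image"])
    for l,x,y,zm in (("pile",.455,.215,.018),("stack",.4805,-.2335,.02)):
        try: print(n,l,tops(c,near(c,x,y,.09,zm)))
        except Exception as e: print(n,l,"err")
E
python3 chk.py w5
```

```text
11.55 [0.4565 0.2149 0.1492] [ 1.    0.03 -0.    0.  ] toolx ang 3.45
centre [0.458 0.215 0.049]
cam [0.531 0.221 0.288] z range -0.002509319221397799 0.2877647883509168
wrist pile n9648 z=0.0484 c=(0.4565,0.2200) size=150x50 ang=4.5
top pile n61 z=0.7209 c=(0.3929,0.1819) size=68x17 ang=-74.1
top stack n436 z=0.0349 c=(0.4774,-0.2348) size=151x49 ang=-16.1
scene pile n300 z=0.5409 c=(0.4568,0.1962) size=100x61 ang=74.7
scene stack n800 z=0.0324 c=(0.4821,-0.2319) size=152x50 ang=-15.7
```

Emit:
{"fn": "drive_tool", "kwargs": {
  "targets": [
    {"tx": 0, "ty": 0.05, "tz": -0.8, "wx": 0, "wy": 0, "wz": 0, "claw": 1},
    {"tx": 0, "ty": 0, "tz": -0.9, "wx": 0, "wy": 0, "wz": 0, "claw": 1},
    {"tx": 0, "ty": 0, "tz": -0.9, "wx": 0, "wy": 0, "wz": 0, "claw": 1},
    {"tx": 0, "ty": 0, "tz": -0.6, "wx": 0, "wy": 0, "wz": 0, "claw": 1},
    {"tx": 0, "ty": 0, "tz": -0.4, "wx": 0, "wy": 0, "wz": 0, "claw": 1},
    {"tx": 0, "ty": 0, "tz": -0.15, "wx": 0, "wy": 0, "wz": 0, "claw": 1},
    {"tx": 0, "ty": 0, "tz": 0, "wx": 0, "wy": 0, "wz": 0, "claw": 1},
    {"tx": 0, "ty": 0, "tz": 0, "wx": 0, "wy": 0, "wz": 0, "claw": -1}
  ],
  "force": 25
}}

```text
clock: 12.45
tool_pos: [0.4569, 0.2167, 0.0374]
eef_rot: [1.0, 0.03, 0.001, -0.0]
contact_force: [0.9, -0.6, 0.3]
opening: 0.933
finger_force: 0.0
```

Emit:
{"fn": "drive_tool", "kwargs": {
  "targets": [
    {"tx": 0, "ty": 0, "tz": 0, "wx": 0, "wy": 0, "wz": 0, "claw": -1},
    {"tx": 0, "ty": 0, "tz": 0, "wx": 0, "wy": 0, "wz": 0, "claw": -1},
    {"tx": 0, "ty": 0, "tz": 0, "wx": 0, "wy": 0, "wz": 0, "claw": -1},
    {"tx": 0, "ty": 0, "tz": 0, "wx": 0, "wy": 0, "wz": 0, "claw": -1},
    {"tx": 0, "ty": 0, "tz": 0, "wx": 0, "wy": 0, "wz": 0, "claw": -1},
    {"tx": 0, "ty": 0, "tz": 0, "wx": 0, "wy": 0, "wz": 0, "claw": -1},
    {"tx": 0, "ty": 0, "tz": 0, "wx": 0, "wy": 0, "wz": 0, "claw": -1},
    {"tx": 0, "ty": 0, "tz": 0, "wx": 0, "wy": 0, "wz": 0, "claw": -1}
  ],
  "force": 25
}}

```text
clock: 13.25
tool_pos: [0.4568, 0.217, 0.037]
eef_rot: [1.0, 0.03, 0.0, -0.0]
contact_force: [-0.5, 0.9, 4.9]
opening: 0.565
finger_force: 25.0
```

Emit:
{"fn": "drive_tool", "kwargs": {
  "targets": [
    {"tx": 0, "ty": 0, "tz": 0.2, "wx": 0, "wy": 0, "wz": 0, "claw": -1},
    {"tx": 0, "ty": 0, "tz": 0.6, "wx": 0, "wy": 0, "wz": 0, "claw": -1},
    {"tx": 0, "ty": 0, "tz": 0.9, "wx": 0, "wy": 0, "wz": 0, "claw": -1},
    {"tx": 0, "ty": 0, "tz": 1, "wx": 0, "wy": 0, "wz": 0, "claw": -1},
    {"tx": 0, "ty": -0.4, "tz": 0.8, "wx": 0, "wy": 0, "wz": 0, "claw": -1},
    {"tx": 0.05, "ty": -0.7, "tz": 0.3, "wx": 0, "wy": 0, "wz": -0.02, "claw": -1},
    {"tx": 0.05, "ty": -0.9, "tz": 0, "wx": 0, "wy": 0, "wz": -0.02, "claw": -1},
    {"tx": 0.05, "ty": -1, "tz": 0, "wx": 0, "wy": 0, "wz": -0.02, "claw": -1}
  ],
  "force": 25
}}

```text
clock: 14.05
tool_pos: [0.4607, 0.1257, 0.1512]
eef_rot: [1.0, -0.001, 0.0, 0.0]
contact_force: [1.2, -0.6, -1.5]
opening: 0.563
finger_force: 25.0
```

Emit:
{"fn": "drive_tool", "kwargs": {
  "targets": [
    {"tx": 0.07, "ty": -1, "tz": 0, "wx": 0, "wy": 0, "wz": -0.03, "claw": -1},
    {"tx": 0.07, "ty": -1, "tz": 0, "wx": 0, "wy": 0, "wz": -0.03, "claw": -1},
    {"tx": 0.07, "ty": -1, "tz": 0, "wx": 0, "wy": 0, "wz": -0.03, "claw": -1},
    {"tx": 0.07, "ty": -1, "tz": 0, "wx": 0, "wy": 0, "wz": -0.03, "claw": -1},
    {"tx": 0.07, "ty": -1, "tz": 0, "wx": 0, "wy": 0, "wz": -0.03, "claw": -1},
    {"tx": 0.07, "ty": -1, "tz": 0, "wx": 0, "wy": 0, "wz": -0.03, "claw": -1},
    {"tx": 0.07, "ty": -1, "tz": 0, "wx": 0, "wy": 0, "wz": -0.03, "claw": -1},
    {"tx": 0.07, "ty": -1, "tz": 0, "wx": 0, "wy": 0, "wz": -0.03, "claw": -1}
  ],
  "force": 25
}}

```text
clock: 14.85
tool_pos: [0.4768, -0.115, 0.1506]
eef_rot: [0.992, -0.128, -0.001, 0.0]
contact_force: [0.8, -0.7, -2.0]
opening: 0.563
finger_force: 25.0
```

Emit:
{"fn": "drive_tool", "kwargs": {
  "targets": [
    {"tx": 0.07, "ty": -1, "tz": 0, "wx": 0, "wy": 0, "wz": -0.03, "claw": -1},
    {"tx": 0, "ty": -1, "tz": 0, "wx": 0, "wy": 0, "wz": 0, "claw": -1},
    {"tx": 0, "ty": -0.9, "tz": 0, "wx": 0, "wy": 0, "wz": 0, "claw": -1},
    {"tx": 0, "ty": -0.7, "tz": 0, "wx": 0, "wy": 0, "wz": 0, "claw": -1},
    {"tx": 0, "ty": -0.4, "tz": -0.5, "wx": 0, "wy": 0, "wz": 0, "claw": -1},
    {"tx": 0, "ty": 0, "tz": -0.8, "wx": 0, "wy": 0, "wz": 0, "claw": -1},
    {"tx": 0, "ty": 0, "tz": -0.6, "wx": 0, "wy": 0, "wz": 0, "claw": -1},
    {"tx": 0, "ty": 0, "tz": -0.4, "wx": 0, "wy": 0, "wz": 0, "claw": -1}
  ],
  "force": 25
}}

```text
clock: 15.65
tool_pos: [0.4785, -0.2324, 0.0795]
eef_rot: [0.99, -0.142, -0.002, -0.001]
contact_force: [1.3, -0.7, -2.2]
opening: 0.565
finger_force: 25.0
```

Emit:
{"fn": "drive_tool", "kwargs": {
  "targets": [
    {"tx": 0, "ty": 0, "tz": -0.4, "wx": 0, "wy": 0, "wz": 0, "claw": -1},
    {"tx": 0, "ty": 0, "tz": -0.3, "wx": 0, "wy": 0, "wz": 0, "claw": -1},
    {"tx": 0, "ty": 0, "tz": -0.2, "wx": 0, "wy": 0, "wz": 0, "claw": -1},
    {"tx": 0, "ty": 0, "tz": -0.15, "wx": 0, "wy": 0, "wz": 0, "claw": -1},
    {"tx": 0, "ty": 0, "tz": -0.1, "wx": 0, "wy": 0, "wz": 0, "claw": -1},
    {"tx": 0, "ty": 0, "tz": 0, "wx": 0, "wy": 0, "wz": 0, "claw": -1},
    {"tx": 0, "ty": 0, "tz": 0, "wx": 0, "wy": 0, "wz": 0, "claw": -1},
    {"tx": 0, "ty": 0, "tz": 0, "wx": 0, "wy": 0, "wz": 0, "claw": -1}
  ],
  "force": 25
}}

```text
clock: 16.45
tool_pos: [0.48, -0.2336, 0.0475]
eef_rot: [0.99, -0.142, 0.0, 0.0]
contact_force: [-1.2, 0.4, -1.5]
opening: 0.564
finger_force: 25.0
```

Emit:
{"fn": "drive_tool", "kwargs": {
  "targets": [
    {"tx": 0, "ty": 0, "tz": -0.02, "wx": 0, "wy": 0, "wz": 0, "claw": -1},
    {"tx": 0, "ty": 0, "tz": 0, "wx": 0, "wy": 0, "wz": 0, "claw": 1},
    {"tx": 0, "ty": 0, "tz": 0, "wx": 0, "wy": 0, "wz": 0, "claw": 1},
    {"tx": 0, "ty": 0, "tz": 0, "wx": 0, "wy": 0, "wz": 0, "claw": 1},
    {"tx": 0, "ty": 0, "tz": 0, "wx": 0, "wy": 0, "wz": 0, "claw": 1},
    {"tx": 0, "ty": 0, "tz": 0.4, "wx": 0, "wy": 0, "wz": 0, "claw": 1},
    {"tx": 0, "ty": 0, "tz": 0.8, "wx": 0, "wy": 0, "wz": 0, "claw": 1},
    {"tx": 0, "ty": 0, "tz": 1, "wx": 0, "wy": 0, "wz": 0, "claw": 1}
  ],
  "force": 25
}}

```text
clock: 17.25
tool_pos: [0.4792, -0.2332, 0.1133]
eef_rot: [0.99, -0.142, -0.001, -0.0]
contact_force: [0.3, -0.2, 0.3]
opening: 1.006
finger_force: 0.0
```

Emit:
{"fn": "drive_tool", "kwargs": {
  "targets": [
    {"tx": 0, "ty": 0.4, "tz": 0.9, "wx": 0, "wy": 0, "wz": 0, "claw": 1},
    {"tx": 0, "ty": 0.7, "tz": 0.3, "wx": 0, "wy": 0, "wz": 0.02, "claw": 1},
    {"tx": -0.1, "ty": 0.9, "tz": 0, "wx": 0, "wy": 0, "wz": 0.05, "claw": 1},
    {"tx": -0.1, "ty": 1, "tz": 0, "wx": 0, "wy": 0, "wz": 0.05, "claw": 1},
    {"tx": -0.1, "ty": 1, "tz": 0, "wx": 0, "wy": 0, "wz": 0.05, "claw": 1},
    {"tx": -0.1, "ty": 1, "tz": 0, "wx": 0, "wy": 0, "wz": 0.05, "claw": 1},
    {"tx": -0.1, "ty": 1, "tz": 0, "wx": 0, "wy": 0, "wz": 0.05, "claw": 1},
    {"tx": -0.1, "ty": 1, "tz": 0, "wx": 0, "wy": 0, "wz": 0.06, "claw": 1}
  ],
  "force": 25
}}

```text
clock: 18.05
tool_pos: [0.4618, -0.0224, 0.1495]
eef_rot: [1.0, 0.031, 0.0, 0.0]
contact_force: [-0.3, 0.3, -0.3]
opening: 1.0
finger_force: 0.0
```

Emit:
{"fn": "drive_tool", "kwargs": {
  "targets": [
    {"tx": -0.1, "ty": 1, "tz": 0, "wx": 0, "wy": 0, "wz": 0, "claw": 1},
    {"tx": -0.1, "ty": 1, "tz": 0, "wx": 0, "wy": 0, "wz": 0, "claw": 1},
    {"tx": 0, "ty": 1, "tz": 0, "wx": 0, "wy": 0, "wz": 0, "claw": 1},
    {"tx": 0, "ty": 1, "tz": 0, "wx": 0, "wy": 0, "wz": 0, "claw": 1},
    {"tx": 0, "ty": 1, "tz": 0, "wx": 0, "wy": 0, "wz": 0, "claw": 1},
    {"tx": 0, "ty": 1, "tz": 0, "wx": 0, "wy": 0, "wz": 0, "claw": 1},
    {"tx": 0, "ty": 1, "tz": 0, "wx": 0, "wy": 0, "wz": 0, "claw": 1},
    {"tx": 0, "ty": 0.7, "tz": 0, "wx": 0, "wy": 0, "wz": 0, "claw": 1}
  ],
  "force": 25
}}

```text
clock: 18.85
tool_pos: [0.4557, 0.2101, 0.1495]
eef_rot: [1.0, 0.031, 0.001, -0.001]
contact_force: [0.1, -0.5, -0.2]
opening: 1.0
finger_force: 0.0
```

Emit:
{"fn": "drive_tool", "kwargs": {
  "targets": [
    {"tx": 0, "ty": 0.35, "tz": 0, "wx": 0, "wy": 0, "wz": 0, "claw": 1},
    {"tx": 0, "ty": 0, "tz": 0, "wx": 0, "wy": 0, "wz": 0, "claw": 1},
    {"tx": 0, "ty": 0, "tz": 0, "wx": 0, "wy": 0, "wz": 0, "claw": 1},
    {"tx": 0, "ty": 0, "tz": 0, "wx": 0, "wy": 0, "wz": 0, "claw": 1},
    {"tx": 0, "ty": 0, "tz": 0, "wx": 0, "wy": 0, "wz": 0, "claw": 1},
    {"tx": 0, "ty": 0, "tz": 0, "wx": 0, "wy": 0, "wz": 0, "claw": 1},
    {"tx": 0, "ty": 0, "tz": 0, "wx": 0, "wy": 0, "wz": 0, "claw": 1},
    {"tx": 0, "ty": 0, "tz": 0, "wx": 0, "wy": 0, "wz": 0, "claw": 1}
  ],
  "force": 25
}}

```text
clock: 19.65
tool_pos: [0.4559, 0.2178, 0.1486]
eef_rot: [1.0, 0.03, -0.0, 0.0]
contact_force: [-0.4, -0.5, 0.4]
opening: 1.002
finger_force: 0.0
```

```bash
python3 look.py w6; python3 chk.py w6
```

```text
19.7 [0.4559 0.2179 0.1486] [1.   0.03 0.   0.  ] toolx ang 3.45
centre [0.45  0.217 0.024]
cam [0.531 0.224 0.287] z range -0.0024234097921120856 0.2871672672531271
wrist pile n8213 z=0.0243 c=(0.4574,0.2182) size=150x50 ang=3.2
top pile n59 z=0.7176 c=(0.3937,0.1816) size=60x18 ang=-76.4
top stack n476 z=0.0583 c=(0.4783,-0.2358) size=149x50 ang=-15.6
scene pile n286 z=0.5408 c=(0.4567,0.1988) size=101x61 ang=75.1
scene stack n850 z=0.0563 c=(0.4821,-0.2325) size=153x50 ang=-15.8
```

Emit:
{"fn": "drive_tool", "kwargs": {
  "targets": [
    {"tx": 0.03, "ty": -0.03, "tz": -0.9, "wx": 0, "wy": 0, "wz": 0, "claw": 1},
    {"tx": 0, "ty": 0, "tz": -1, "wx": 0, "wy": 0, "wz": 0, "claw": 1},
    {"tx": 0, "ty": 0, "tz": -0.9, "wx": 0, "wy": 0, "wz": 0, "claw": 1},
    {"tx": 0, "ty": 0, "tz": -0.8, "wx": 0, "wy": 0, "wz": 0, "claw": 1},
    {"tx": 0, "ty": 0, "tz": -0.5, "wx": 0, "wy": 0, "wz": 0, "claw": 1},
    {"tx": 0, "ty": 0, "tz": -0.3, "wx": 0, "wy": 0, "wz": 0, "claw": 1},
    {"tx": 0, "ty": 0, "tz": -0.13, "wx": 0, "wy": 0, "wz": 0, "claw": 1},
    {"tx": 0, "ty": 0, "tz": 0, "wx": 0, "wy": 0, "wz": 0, "claw": 1}
  ],
  "force": 25
}}

```text
clock: 20.6
tool_pos: [0.4569, 0.2172, 0.0127]
eef_rot: [1.0, 0.03, 0.0, 0.0]
contact_force: [-0.7, -0.1, 0.2]
opening: 1.002
finger_force: 0.0
```

Emit:
{"fn": "drive_tool", "kwargs": {
  "targets": [
    {"tx": 0, "ty": 0, "tz": 0, "wx": 0, "wy": 0, "wz": 0, "claw": -1},
    {"tx": 0, "ty": 0, "tz": 0, "wx": 0, "wy": 0, "wz": 0, "claw": -1},
    {"tx": 0, "ty": 0, "tz": 0, "wx": 0, "wy": 0, "wz": 0, "claw": -1},
    {"tx": 0, "ty": 0, "tz": 0, "wx": 0, "wy": 0, "wz": 0, "claw": -1},
    {"tx": 0, "ty": 0, "tz": 0, "wx": 0, "wy": 0, "wz": 0, "claw": -1},
    {"tx": 0, "ty": 0, "tz": 0, "wx": 0, "wy": 0, "wz": 0, "claw": -1},
    {"tx": 0, "ty": 0, "tz": 0, "wx": 0, "wy": 0, "wz": 0, "claw": -1},
    {"tx": 0, "ty": 0, "tz": 0, "wx": 0, "wy": 0, "wz": 0, "claw": -1}
  ],
  "force": 25
}}

```text
clock: 21.4
tool_pos: [0.4569, 0.2171, 0.013]
eef_rot: [1.0, 0.03, 0.0, -0.0]
contact_force: [-0.9, 0.5, 4.5]
opening: 0.566
finger_force: 25.0
```

Emit:
{"fn": "drive_tool", "kwargs": {
  "targets": [
    {"tx": 0, "ty": 0, "tz": 0.2, "wx": 0, "wy": 0, "wz": 0, "claw": -1},
    {"tx": 0, "ty": 0, "tz": 0.6, "wx": 0, "wy": 0, "wz": 0, "claw": -1},
    {"tx": 0, "ty": 0, "tz": 0.9, "wx": 0, "wy": 0, "wz": 0, "claw": -1},
    {"tx": 0, "ty": 0, "tz": 1, "wx": 0, "wy": 0, "wz": 0, "claw": -1},
    {"tx": 0, "ty": -0.4, "tz": 1, "wx": 0, "wy": 0, "wz": 0, "claw": -1},
    {"tx": 0.05, "ty": -0.7, "tz": 0.9, "wx": 0, "wy": 0, "wz": -0.02, "claw": -1},
    {"tx": 0.05, "ty": -0.9, "tz": 0, "wx": 0, "wy": 0, "wz": -0.02, "claw": -1},
    {"tx": 0.05, "ty": -1, "tz": 0, "wx": 0, "wy": 0, "wz": -0.02, "claw": -1}
  ],
  "force": 25
}}

```text
clock: 22.2
tool_pos: [0.4616, 0.127, 0.1519]
eef_rot: [1.0, -0.001, 0.001, -0.001]
contact_force: [0.6, -0.3, -1.2]
opening: 0.563
finger_force: 25.0
```

Emit:
{"fn": "drive_tool", "kwargs": {
  "targets": [
    {"tx": 0.07, "ty": -1, "tz": 0, "wx": 0, "wy": 0, "wz": -0.03, "claw": -1},
    {"tx": 0.07, "ty": -1, "tz": 0, "wx": 0, "wy": 0, "wz": -0.03, "claw": -1},
    {"tx": 0.07, "ty": -1, "tz": 0, "wx": 0, "wy": 0, "wz": -0.03, "claw": -1},
    {"tx": 0.07, "ty": -1, "tz": 0, "wx": 0, "wy": 0, "wz": -0.03, "claw": -1},
    {"tx": 0.07, "ty": -1, "tz": 0, "wx": 0, "wy": 0, "wz": -0.03, "claw": -1},
    {"tx": 0.07, "ty": -1, "tz": 0, "wx": 0, "wy": 0, "wz": -0.03, "claw": -1},
    {"tx": 0.07, "ty": -1, "tz": 0, "wx": 0, "wy": 0, "wz": -0.03, "claw": -1},
    {"tx": 0.07, "ty": -1, "tz": 0, "wx": 0, "wy": 0, "wz": -0.03, "claw": -1}
  ],
  "force": 25
}}

```text
clock: 23.0
tool_pos: [0.4776, -0.1141, 0.1508]
eef_rot: [0.992, -0.127, -0.0, 0.0]
contact_force: [0.6, -0.0, -0.8]
opening: 0.565
finger_force: 25.0
```

Emit:
{"fn": "drive_tool", "kwargs": {
  "targets": [
    {"tx": 0.08, "ty": -1, "tz": 0, "wx": 0, "wy": 0, "wz": -0.03, "claw": -1},
    {"tx": 0, "ty": -1, "tz": 0, "wx": 0, "wy": 0, "wz": 0, "claw": -1},
    {"tx": 0, "ty": -0.9, "tz": 0, "wx": 0, "wy": 0, "wz": 0, "claw": -1},
    {"tx": 0, "ty": -0.7, "tz": 0, "wx": 0, "wy": 0, "wz": 0, "claw": -1},
    {"tx": 0, "ty": -0.42, "tz": -0.4, "wx": 0, "wy": 0, "wz": 0, "claw": -1},
    {"tx": 0, "ty": 0, "tz": -0.6, "wx": 0, "wy": 0, "wz": 0, "claw": -1},
    {"tx": 0, "ty": 0, "tz": -0.5, "wx": 0, "wy": 0, "wz": 0, "claw": -1},
    {"tx": 0, "ty": 0, "tz": -0.3, "wx": 0, "wy": 0, "wz": 0, "claw": -1}
  ],
  "force": 25
}}

```text
clock: 23.8
tool_pos: [0.4796, -0.2324, 0.095]
eef_rot: [0.99, -0.142, -0.001, -0.001]
contact_force: [-0.7, -0.0, -0.7]
opening: 0.567
finger_force: 25.0
```

Emit:
{"fn": "drive_tool", "kwargs": {
  "targets": [
    {"tx": 0, "ty": 0, "tz": -0.3, "wx": 0, "wy": 0, "wz": 0, "claw": -1},
    {"tx": 0, "ty": 0, "tz": -0.2, "wx": 0, "wy": 0, "wz": 0, "claw": -1},
    {"tx": 0, "ty": 0, "tz": -0.15, "wx": 0, "wy": 0, "wz": 0, "claw": -1},
    {"tx": 0, "ty": 0, "tz": -0.1, "wx": 0, "wy": 0, "wz": 0, "claw": -1},
    {"tx": 0, "ty": 0, "tz": -0.1, "wx": 0, "wy": 0, "wz": 0, "claw": -1},
    {"tx": 0, "ty": 0, "tz": 0, "wx": 0, "wy": 0, "wz": 0, "claw": -1},
    {"tx": 0, "ty": 0, "tz": 0, "wx": 0, "wy": 0, "wz": 0, "claw": -1},
    {"tx": 0, "ty": 0, "tz": 0, "wx": 0, "wy": 0, "wz": 0, "claw": -1}
  ],
  "force": 25
}}

```text
clock: 24.6
tool_pos: [0.4806, -0.2336, 0.0714]
eef_rot: [0.99, -0.142, 0.0, 0.0]
contact_force: [0.5, 0.1, 0.0]
opening: 0.56
finger_force: 25.0
```

Emit:
{"fn": "drive_tool", "kwargs": {
  "targets": [
    {"tx": 0, "ty": 0, "tz": -0.02, "wx": 0, "wy": 0, "wz": 0, "claw": -1},
    {"tx": 0, "ty": 0, "tz": 0, "wx": 0, "wy": 0, "wz": 0, "claw": 1},
    {"tx": 0, "ty": 0, "tz": 0, "wx": 0, "wy": 0, "wz": 0, "claw": 1},
    {"tx": 0, "ty": 0, "tz": 0, "wx": 0, "wy": 0, "wz": 0, "claw": 1},
    {"tx": 0, "ty": 0, "tz": 0, "wx": 0, "wy": 0, "wz": 0, "claw": 1},
    {"tx": 0, "ty": 0, "tz": 0.4, "wx": 0, "wy": 0, "wz": 0, "claw": 1},
    {"tx": 0, "ty": 0, "tz": 0.8, "wx": 0, "wy": 0, "wz": 0, "claw": 1},
    {"tx": 0, "ty": 0, "tz": 1, "wx": 0, "wy": 0, "wz": 0, "claw": 1}
  ],
  "force": 25
}}

```text
clock: 25.4
tool_pos: [0.4798, -0.2332, 0.1373]
eef_rot: [0.99, -0.142, -0.001, -0.0]
contact_force: [0.1, -0.5, 0.5]
opening: 0.999
finger_force: 0.0
```

Emit:
{"fn": "drive_tool", "kwargs": {
  "targets": [
    {"tx": 0, "ty": 0.4, "tz": 0.4, "wx": 0, "wy": 0, "wz": 0, "claw": 1},
    {"tx": 0, "ty": 0.7, "tz": 0, "wx": 0, "wy": 0, "wz": 0.02, "claw": 1},
    {"tx": 0.05, "ty": 1, "tz": 0, "wx": 0, "wy": 0, "wz": 0.03, "claw": 1},
    {"tx": 0.05, "ty": 1, "tz": 0, "wx": 0, "wy": 0, "wz": 0.03, "claw": 1},
    {"tx": 0.05, "ty": 1, "tz": 0, "wx": 0, "wy": 0, "wz": 0.03, "claw": 1},
    {"tx": 0.05, "ty": 1, "tz": 0, "wx": 0, "wy": 0, "wz": 0.03, "claw": 1},
    {"tx": 0.05, "ty": 1, "tz": 0, "wx": 0, "wy": 0, "wz": 0.03, "claw": 1},
    {"tx": 0.02, "ty": 1, "tz": 0, "wx": 0, "wy": 0, "wz": 0.025, "claw": 1}
  ],
  "force": 25
}}

```text
clock: 26.2
tool_pos: [0.4882, -0.0183, 0.1488]
eef_rot: [0.999, -0.039, -0.0, -0.0]
contact_force: [-0.3, 0.0, -0.5]
opening: 1.001
finger_force: 0.0
```

Emit:
{"fn": "drive_tool", "kwargs": {
  "targets": [
    {"tx": 0, "ty": 1, "tz": 0, "wx": 0, "wy": 0, "wz": 0, "claw": 1},
    {"tx": 0, "ty": 1, "tz": 0, "wx": 0, "wy": 0, "wz": 0, "claw": 1},
    {"tx": 0, "ty": 1, "tz": 0, "wx": 0, "wy": 0, "wz": 0, "claw": 1},
    {"tx": 0, "ty": 1, "tz": 0, "wx": 0, "wy": 0, "wz": 0, "claw": 1},
    {"tx": 0, "ty": 1, "tz": 0, "wx": 0, "wy": 0, "wz": 0, "claw": 1},
    {"tx": 0, "ty": 1, "tz": 0, "wx": 0, "wy": 0, "wz": 0, "claw": 1},
    {"tx": 0, "ty": 1, "tz": 0, "wx": 0, "wy": 0, "wz": 0, "claw": 1},
    {"tx": 0, "ty": 1, "tz": 0, "wx": 0, "wy": 0, "wz": 0, "claw": 1}
  ],
  "force": 25
}}

```text
clock: 27.0
tool_pos: [0.4875, 0.2214, 0.1487]
eef_rot: [0.999, -0.04, -0.0, -0.0]
contact_force: [-0.3, 0.3, -0.6]
opening: 1.002
finger_force: 0.0
```

Emit:
{"fn": "drive_tool", "kwargs": {
  "targets": [
    {"tx": 0, "ty": 1, "tz": 0, "wx": 0, "wy": 0, "wz": 0, "claw": 1},
    {"tx": 0, "ty": 1, "tz": 0, "wx": 0, "wy": 0, "wz": 0, "claw": 1},
    {"tx": 0, "ty": 0.7, "tz": 0, "wx": 0, "wy": 0, "wz": 0, "claw": 1},
    {"tx": 0, "ty": 0.5, "tz": 0, "wx": 0, "wy": 0, "wz": 0, "claw": 1},
    {"tx": 0, "ty": 0.25, "tz": 0, "wx": 0, "wy": 0, "wz": 0, "claw": 1},
    {"tx": 0, "ty": 0, "tz": 0, "wx": 0, "wy": 0, "wz": 0, "claw": 1},
    {"tx": 0, "ty": 0, "tz": 0, "wx": 0, "wy": 0, "wz": 0, "claw": 1},
    {"tx": 0, "ty": 0, "tz": 0, "wx": 0, "wy": 0, "wz": 0, "claw": 1}
  ],
  "force": 25
}}

```text
clock: 27.8
tool_pos: [0.4889, 0.3213, 0.1486]
eef_rot: [0.999, -0.042, -0.0, 0.001]
contact_force: [-0.3, -0.1, 1.3]
opening: 0.999
finger_force: 0.0
```

```bash
python3 look.py w7
python3 - <<'E'
from plant import vision
from h import *
s=dict(np.load("w7.npz"));P=cloud(s)
m=(P[...,2]>.035)&(P[...,2]<.06)&(P[...,1]>.3)&(P[...,1]<.41)&(P[...,0]>.37)&(P[...,0]<.61);print(tops(s,m))
for n in ("top","scene"):
    c=vision.snapshot(n); print(n,"stack",tops(c,near(c,.4805,-.2335,.09,.02)))
E
```

```text
27.85 [0.4889 0.3215 0.1487] [ 0.999 -0.041 -0.     0.001] toolx ang -4.75
centre [0.475 0.322 0.   ]
cam [0.564 0.317 0.287] z range -0.00278007605134456 0.2871858568114808
n5931 z=0.0454 c=(0.4941,0.3566) size=188x25 ang=-4.5
top stack n494 z=0.0824 c=(0.4793,-0.2358) size=150x50 ang=-16.8
scene stack n881 z=0.0802 c=(0.4835,-0.2328) size=152x50 ang=-16.7
```

View pics/w7.png

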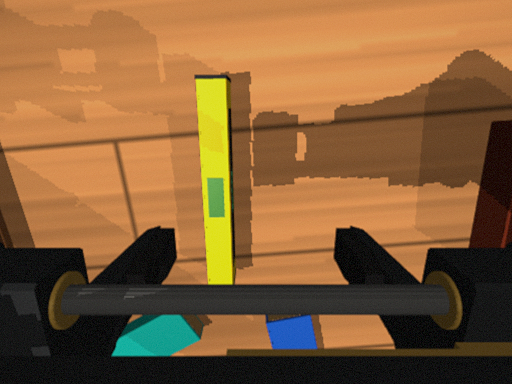

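The stack top measures about 81 mm in both views, level with the cap. The level (215,180) is still to the left, because I counted the y rows one unit short. Shifting over it and going down.

Emit:
{"fn": "drive_tool", "kwargs": {
  "targets": [
    {"tx": 0, "ty": 0.4, "tz": 0, "wx": 0, "wy": 0, "wz": 0, "claw": 1},
    {"tx": 0, "ty": 0.5, "tz": 0, "wx": 0, "wy": 0, "wz": 0, "claw": 1},
    {"tx": 0, "ty": 0.2, "tz": -0.4, "wx": 0, "wy": 0, "wz": 0, "claw": 1},
    {"tx": 0, "ty": 0, "tz": -0.8, "wx": 0, "wy": 0, "wz": 0, "claw": 1},
    {"tx": 0, "ty": 0, "tz": -0.9, "wx": 0, "wy": 0, "wz": 0, "claw": 1},
    {"tx": 0, "ty": 0, "tz": -0.9, "wx": 0, "wy": 0, "wz": 0, "claw": 1},
    {"tx": 0, "ty": 0, "tz": -0.8, "wx": 0, "wy": 0, "wz": 0, "claw": 1},
    {"tx": 0, "ty": 0, "tz": -0.4, "wx": 0, "wy": 0, "wz": 0, "claw": 1}
  ],
  "force": 25
}}

```text
clock: 28.75
tool_pos: [0.4869, 0.356, 0.0197]
eef_rot: [0.999, -0.04, -0.002, 0.001]
contact_force: [-0.9, 0.5, -0.4]
opening: 0.999
finger_force: 0.0
```

Emit:
{"fn": "drive_tool", "kwargs": {
  "targets": [
    {"tx": 0, "ty": 0, "tz": -0.2, "wx": 0, "wy": 0, "wz": 0, "claw": 1},
    {"tx": 0, "ty": 0, "tz": 0, "wx": 0, "wy": 0, "wz": 0, "claw": 1},
    {"tx": 0, "ty": 0, "tz": 0, "wx": 0, "wy": 0, "wz": 0, "claw": 1},
    {"tx": 0, "ty": 0, "tz": 0, "wx": 0, "wy": 0, "wz": 0, "claw": -1},
    {"tx": 0, "ty": 0, "tz": 0, "wx": 0, "wy": 0, "wz": 0, "claw": -1},
    {"tx": 0, "ty": 0, "tz": 0, "wx": 0, "wy": 0, "wz": 0, "claw": -1},
    {"tx": 0, "ty": 0, "tz": 0, "wx": 0, "wy": 0, "wz": 0, "claw": -1},
    {"tx": 0, "ty": 0, "tz": 0, "wx": 0, "wy": 0, "wz": 0, "claw": -1}
  ],
  "force": 25
}}

```text
clock: 29.55
tool_pos: [0.4886, 0.3561, 0.0168]
eef_rot: [0.999, -0.04, 0.0, -0.0]
contact_force: [-0.5, -0.1, -0.6]
opening: 0.571
finger_force: 0.0
```

Emit:
{"fn": "drive_tool", "kwargs": {
  "targets": [
    {"tx": 0, "ty": 0, "tz": 0, "wx": 0, "wy": 0, "wz": 0, "claw": -1},
    {"tx": 0, "ty": 0, "tz": 0, "wx": 0, "wy": 0, "wz": 0, "claw": -1},
    {"tx": 0, "ty": 0, "tz": 0, "wx": 0, "wy": 0, "wz": 0, "claw": -1},
    {"tx": 0, "ty": 0, "tz": 0, "wx": 0, "wy": 0, "wz": 0, "claw": -1},
    {"tx": 0, "ty": 0, "tz": 0, "wx": 0, "wy": 0, "wz": 0, "claw": -1},
    {"tx": 0, "ty": 0, "tz": 0, "wx": 0, "wy": 0, "wz": 0, "claw": -1},
    {"tx": 0, "ty": 0, "tz": 0, "wx": 0, "wy": 0, "wz": 0, "claw": -1},
    {"tx": 0, "ty": 0, "tz": 0, "wx": 0, "wy": 0, "wz": 0, "claw": -1}
  ],
  "force": 25
}}

```text
clock: 30.35
tool_pos: [0.4885, 0.3559, 0.0166]
eef_rot: [0.999, -0.04, -0.0, 0.0]
contact_force: [-0.2, -1.3, 0.1]
opening: 0.266
finger_force: 25.0
```

Emit:
{"fn": "drive_tool", "kwargs": {
  "targets": [
    {"tx": 0, "ty": 0, "tz": 0.2, "wx": 0, "wy": 0, "wz": 0, "claw": -1},
    {"tx": 0, "ty": 0, "tz": 0.6, "wx": 0, "wy": 0, "wz": 0, "claw": -1},
    {"tx": 0, "ty": 0, "tz": 0.9, "wx": 0, "wy": 0, "wz": 0, "claw": -1},
    {"tx": 0, "ty": 0, "tz": 1, "wx": 0, "wy": 0, "wz": 0, "claw": -1},
    {"tx": 0, "ty": -0.3, "tz": 0.8, "wx": 0, "wy": 0, "wz": 0, "claw": -1},
    {"tx": 0, "ty": -0.5, "tz": 0.3, "wx": 0, "wy": 0, "wz": 0, "claw": -1},
    {"tx": 0, "ty": -0.7, "tz": 0, "wx": 0, "wy": 0, "wz": 0, "claw": -1},
    {"tx": 0, "ty": -0.8, "tz": 0, "wx": 0, "wy": 0, "wz": 0, "claw": -1}
  ],
  "force": 35
}}

```text
clock: 31.15
tool_pos: [0.4882, 0.2859, 0.1312]
eef_rot: [0.999, -0.04, 0.0, -0.0]
contact_force: [-0.0, -0.5, -3.2]
opening: 0.272
finger_force: 35.0
```

Emit:
{"fn": "drive_tool", "kwargs": {
  "targets": [
    {"tx": 0.17, "ty": -0.9, "tz": 0, "wx": 0, "wy": 0, "wz": -0.012, "claw": -1},
    {"tx": 0.17, "ty": -0.9, "tz": 0, "wx": 0, "wy": 0, "wz": -0.012, "claw": -1},
    {"tx": 0.17, "ty": -0.9, "tz": 0, "wx": 0, "wy": 0, "wz": -0.012, "claw": -1},
    {"tx": 0.17, "ty": -0.9, "tz": 0, "wx": 0, "wy": 0, "wz": -0.012, "claw": -1},
    {"tx": 0.17, "ty": -0.9, "tz": 0, "wx": 0, "wy": 0, "wz": -0.012, "claw": -1},
    {"tx": 0.17, "ty": -0.9, "tz": 0, "wx": 0, "wy": 0, "wz": -0.012, "claw": -1},
    {"tx": 0.17, "ty": -0.9, "tz": 0, "wx": 0, "wy": 0, "wz": -0.012, "claw": -1},
    {"tx": 0.17, "ty": -0.9, "tz": 0, "wx": 0, "wy": 0, "wz": -0.012, "claw": -1}
  ],
  "force": 35
}}

```text
clock: 31.95
tool_pos: [0.5286, 0.0687, 0.1307]
eef_rot: [0.996, -0.091, -0.001, 0.0]
contact_force: [0.2, 0.1, -4.1]
opening: 0.267
finger_force: 35.0
```

Emit:
{"fn": "drive_tool", "kwargs": {
  "targets": [
    {"tx": 0.17, "ty": -0.9, "tz": 0, "wx": 0, "wy": 0, "wz": -0.012, "claw": -1},
    {"tx": 0.17, "ty": -0.9, "tz": 0, "wx": 0, "wy": 0, "wz": -0.012, "claw": -1},
    {"tx": 0.17, "ty": -0.9, "tz": 0, "wx": 0, "wy": 0, "wz": -0.012, "claw": -1},
    {"tx": 0.17, "ty": -0.9, "tz": 0, "wx": 0, "wy": 0, "wz": -0.012, "claw": -1},
    {"tx": 0.17, "ty": -0.9, "tz": 0, "wx": 0, "wy": 0, "wz": -0.012, "claw": -1},
    {"tx": 0.17, "ty": -0.9, "tz": 0, "wx": 0, "wy": 0, "wz": -0.012, "claw": -1},
    {"tx": 0.17, "ty": -0.9, "tz": 0, "wx": 0, "wy": 0, "wz": -0.012, "claw": -1},
    {"tx": 0.17, "ty": -0.9, "tz": 0, "wx": 0, "wy": 0, "wz": -0.012, "claw": -1}
  ],
  "force": 35
}}

```text
clock: 32.75
tool_pos: [0.5689, -0.147, 0.1305]
eef_rot: [0.99, -0.141, -0.001, 0.0]
contact_force: [0.6, -0.2, -3.3]
opening: 0.265
finger_force: 35.0
```

Emit:
{"fn": "drive_tool", "kwargs": {
  "targets": [
    {"tx": 0.05, "ty": -0.9, "tz": 0, "wx": 0, "wy": 0, "wz": 0, "claw": -1},
    {"tx": 0, "ty": -0.9, "tz": 0, "wx": 0, "wy": 0, "wz": 0, "claw": -1},
    {"tx": 0, "ty": -0.8, "tz": 0, "wx": 0, "wy": 0, "wz": 0, "claw": -1},
    {"tx": 0, "ty": -0.7, "tz": 0, "wx": 0, "wy": 0, "wz": 0, "claw": -1},
    {"tx": 0, "ty": -0.5, "tz": 0, "wx": 0, "wy": 0, "wz": 0, "claw": -1},
    {"tx": 0, "ty": 0, "tz": 0, "wx": 0, "wy": 0, "wz": 0, "claw": -1},
    {"tx": 0, "ty": 0, "tz": 0, "wx": 0, "wy": 0, "wz": 0, "claw": -1},
    {"tx": 0, "ty": 0, "tz": 0, "wx": 0, "wy": 0, "wz": 0, "claw": -1}
  ],
  "force": 35
}}

```text
clock: 33.55
tool_pos: [0.5718, -0.2568, 0.1305]
eef_rot: [0.99, -0.139, -0.0, -0.001]
contact_force: [-0.1, 0.3, -3.3]
opening: 0.274
finger_force: 35.0
```

```bash
python3 look.py w8
```

```text
33.6 [ 0.5719 -0.2569  0.1306] [ 0.99  -0.139 -0.    -0.001] toolx ang -16.03
centre [ 0.612 -0.267  0.16 ]
cam [ 0.644 -0.276  0.269] z range -0.002907163220463471 0.2689997124828479
```

View pics/w8.png

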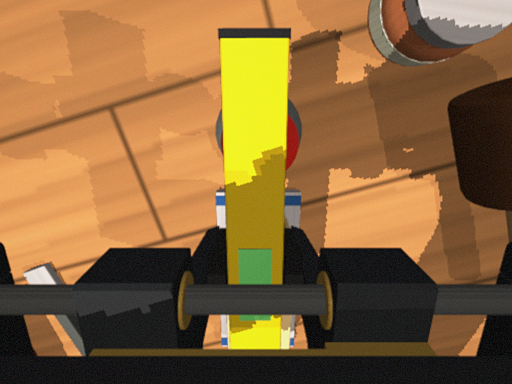

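The level points straight over the cap (262,135) and the stack, a few mm to the left. I'll shift 3 mm and lower.

Emit:
{"fn": "drive_tool", "kwargs": {
  "targets": [
    {"tx": 0, "ty": -0.1, "tz": -0.2, "wx": 0, "wy": 0, "wz": 0, "claw": -1},
    {"tx": 0, "ty": 0, "tz": -0.3, "wx": 0, "wy": 0, "wz": 0, "claw": -1},
    {"tx": 0, "ty": 0, "tz": -0.25, "wx": 0, "wy": 0, "wz": 0, "claw": -1},
    {"tx": 0, "ty": 0, "tz": -0.15, "wx": 0, "wy": 0, "wz": 0, "claw": -1},
    {"tx": 0, "ty": 0, "tz": -0.1, "wx": 0, "wy": 0, "wz": 0, "claw": -1},
    {"tx": 0, "ty": 0, "tz": -0.03, "wx": 0, "wy": 0, "wz": 0, "claw": -1},
    {"tx": 0, "ty": 0, "tz": 0, "wx": 0, "wy": 0, "wz": 0, "claw": -1},
    {"tx": 0, "ty": 0, "tz": 0, "wx": 0, "wy": 0, "wz": 0, "claw": -1}
  ],
  "force": 35
}}

```text
clock: 34.4
tool_pos: [0.5719, -0.2621, 0.1]
eef_rot: [0.99, -0.141, 0.0, 0.0]
contact_force: [-0.4, -0.8, -3.9]
opening: 0.267
finger_force: 35.0
```

Emit:
{"fn": "drive_tool", "kwargs": {
  "targets": [
    {"tx": 0, "ty": 0, "tz": -0.02, "wx": 0, "wy": 0, "wz": 0, "claw": -1},
    {"tx": 0, "ty": 0, "tz": -0.02, "wx": 0, "wy": 0, "wz": 0, "claw": -1},
    {"tx": 0, "ty": 0, "tz": 0, "wx": 0, "wy": 0, "wz": 0, "claw": -1},
    {"tx": 0, "ty": 0, "tz": 0, "wx": 0, "wy": 0, "wz": 0, "claw": -1},
    {"tx": 0, "ty": 0, "tz": 0, "wx": 0, "wy": 0, "wz": 0, "claw": -1},
    {"tx": 0, "ty": 0, "tz": 0, "wx": 0, "wy": 0, "wz": 0, "claw": -1},
    {"tx": 0, "ty": 0, "tz": 0, "wx": 0, "wy": 0, "wz": 0, "claw": -1},
    {"tx": 0, "ty": 0, "tz": 0, "wx": 0, "wy": 0, "wz": 0, "claw": -1}
  ],
  "force": 35
}}

```text
clock: 35.2
tool_pos: [0.5718, -0.262, 0.0986]
eef_rot: [0.99, -0.141, 0.0, 0.0]
contact_force: [-0.6, -0.5, -3.0]
opening: 0.269
finger_force: 35.0
```

Emit:
{"fn": "drive_tool", "kwargs": {
  "targets": [
    {"tx": 0, "ty": 0, "tz": -0.02, "wx": 0, "wy": 0, "wz": 0, "claw": -1},
    {"tx": 0, "ty": 0, "tz": 0, "wx": 0, "wy": 0, "wz": 0, "claw": -1},
    {"tx": 0, "ty": 0, "tz": 0, "wx": 0, "wy": 0, "wz": 0, "claw": -1},
    {"tx": 0, "ty": 0, "tz": 0, "wx": 0, "wy": 0, "wz": 0, "claw": -1},
    {"tx": 0, "ty": 0, "tz": 0, "wx": 0, "wy": 0, "wz": 0, "claw": -1},
    {"tx": 0, "ty": 0, "tz": 0, "wx": 0, "wy": 0, "wz": 0, "claw": -1},
    {"tx": 0, "ty": 0, "tz": 0, "wx": 0, "wy": 0, "wz": 0, "claw": -1},
    {"tx": 0, "ty": 0, "tz": 0, "wx": 0, "wy": 0, "wz": 0, "claw": -1}
  ],
  "force": 35
}}

```text
clock: 36.0
tool_pos: [0.5718, -0.2621, 0.0986]
eef_rot: [0.99, -0.141, 0.0, 0.0]
contact_force: [-2.0, 1.0, 5.8]
opening: 0.272
finger_force: 35.0
```

Contact: the level rests on both. I'll open and rise straight up.

Emit:
{"fn": "drive_tool", "kwargs": {
  "targets": [
    {"tx": 0, "ty": 0, "tz": 0, "wx": 0, "wy": 0, "wz": 0, "claw": 0},
    {"tx": 0, "ty": 0, "tz": 0, "wx": 0, "wy": 0, "wz": 0, "claw": 0.5},
    {"tx": 0, "ty": 0, "tz": 0, "wx": 0, "wy": 0, "wz": 0, "claw": 0.5},
    {"tx": 0, "ty": 0, "tz": 0, "wx": 0, "wy": 0, "wz": 0, "claw": 0.5},
    {"tx": 0, "ty": 0, "tz": 0, "wx": 0, "wy": 0, "wz": 0, "claw": 0.5},
    {"tx": 0, "ty": 0, "tz": 0.3, "wx": 0, "wy": 0, "wz": 0, "claw": 0.5},
    {"tx": 0, "ty": 0, "tz": 0.8, "wx": 0, "wy": 0, "wz": 0, "claw": 0.5},
    {"tx": 0, "ty": 0, "tz": 1, "wx": 0, "wy": 0, "wz": 0, "claw": 0.5}
  ],
  "force": 35
}}

```text
clock: 36.8
tool_pos: [0.5709, -0.2617, 0.1611]
eef_rot: [0.99, -0.141, -0.001, -0.0]
contact_force: [0.8, -0.1, 0.3]
opening: 0.748
finger_force: 0.0
```

Emit:
{"fn": "drive_tool", "kwargs": {
  "targets": [
    {"tx": 0, "ty": 0, "tz": 1, "wx": 0, "wy": 0, "wz": 0, "claw": 0.5},
    {"tx": 0, "ty": 0, "tz": 1, "wx": 0, "wy": 0, "wz": 0, "claw": 0.5},
    {"tx": 0, "ty": 0, "tz": 0.5, "wx": 0, "wy": 0, "wz": 0, "claw": 0.5},
    {"tx": 0, "ty": 0, "tz": 0, "wx": 0, "wy": 0, "wz": 0, "claw": 0.5},
    {"tx": 0, "ty": 0, "tz": 0, "wx": 0, "wy": 0, "wz": 0, "claw": 0.5},
    {"tx": 0, "ty": 0, "tz": 0, "wx": 0, "wy": 0, "wz": 0, "claw": 0.5},
    {"tx": 0, "ty": 0, "tz": 0, "wx": 0, "wy": 0, "wz": 0, "claw": 0.5},
    {"tx": 0, "ty": 0, "tz": 0, "wx": 0, "wy": 0, "wz": 0, "claw": 0.5}
  ],
  "force": 35
}}

```text
clock: 37.6
tool_pos: [0.5712, -0.2618, 0.235]
eef_rot: [0.99, -0.141, -0.001, -0.0]
contact_force: [-0.4, -0.0, 1.0]
opening: 0.747
finger_force: 0.0
```

Run:
```python
from plant import r,vision
from h import *
s=vision.snapshot("scene"); cv2.imwrite("pics/fin.png",cv2.resize(s["image"][140:330,100:320],(660,570),interpolation=cv2.INTER_CUBIC))
w=vision.snapshot("wrist");P=cloud(w);m=near(w,.572,-.262,.12,.11)&(P[...,2]<.15);print(tops(w,m))
X=P[m];A=np.c_[X[:,:2],np.ones(len(X))];X=X[abs(X[:,2]-.127)<.006];A=np.c_[X[:,:2],np.ones(len(X))];print("slope",np.linalg.lstsq(A,X[:,2],rcond=None)[0])
```

```text
n5839 z=0.1274 c=(0.5737,-0.2609) size=194x24 ang=-16.1
slope [ 0.00167654 -0.00023029  0.12638209]
```

View pics/fin.png

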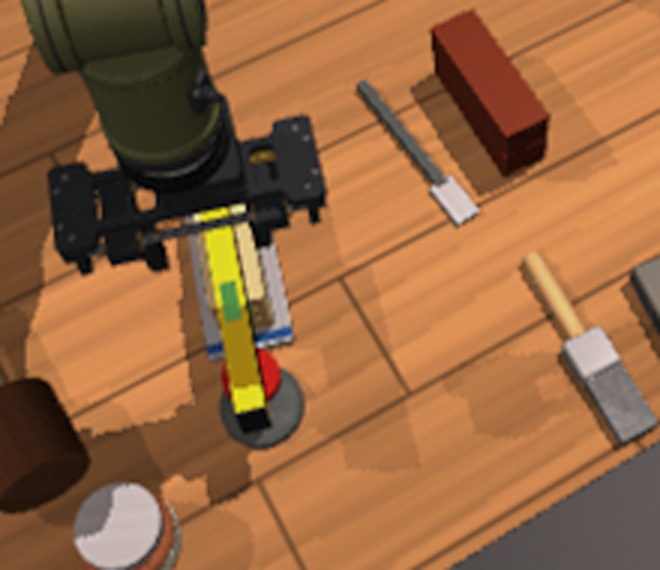

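The level lies across the stack and the red cap (250,375), with its top at 127 mm and no measurable slope. The red pile and the bystanders in view look undisturbed. Handing in.

```bash
python3 -c "
from plant import workorder; print(workorder.finish_job())"
```

```text
the job is handed in; nothing more can be done
None
```

The job is handed in with no verdict returned: three thin boards stand centred on the plate, level with gauge_low's red cap (82 mm), and the spirit level rests upright across the stack and cap, released.

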